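# Refill the ink rack: stand the bottle in its bay and press its label holder home

## Robot

A 6-joint arm with a two-finger parallel gripper is mounted at the origin on the work surface. World frame = base frame: x ahead of the robot, y to its left, z up, the work surface at z = 0. Lengths are in m, angles in rad, forces in N, time in s.
With the tool pointing down it reaches from about 0.25 to 0.775 m from the base axis. Payload 4 kg.
Tool frame: the origin (TCP) lies at the very end of the fingers, on their centre line; the grasp point (between the pads) lies 19 mm behind it; z points along the fingers, y is the direction in which the jaws open and shut (so a half turn about z gives the same grasp; the last joint's range is limited). The gripper opens to 94 mm and grips with 3 to 60 N. Pads are 16 mm wide; open, the fingers measure 119 mm over their backs; the gripper's body (75 mm by 177 mm) begins 78 mm behind the grasp point.
Start: joints at [1.163, 0.087, 1.371, -0, 1.684, -0.103], TCP at [0.165, 0.525, 0.206] pointing down, gripper open.
Joint ranges: [-3.1, 3.1], [-0.76, 2.03], [0.27, 2.55], [-1.08, 4.22], [0.17, 2.65], [-2.57, 2.57]. Speed limits (rad/s): [2.79, 2.79, 3.14, 3.14, 3.14, 3.14].

## Interface

Orientations are given as [roll, pitch, yaw] about the fixed x, y, z axes, in that order (R = Rz(yaw) Ry(pitch) Rx(roll)).
In Python, from rig import get_state, snapshot, job_done, regions_of gives the robot as it stands.
- The arm moves only by the tool move_arm, never from a script. Its argument "rows" is a list of rows, each an object with "travel": the shift along the tool's x, y, z in mm, a list of three; "twist": the turn, a rotation vector about the tool's x, y, z in rad, a list of three; "jaw": the finger opening in mm, from 0 to 94. In form: [{"travel": [x, y, z], "twist": [ax, ay, az], "jaw": jaw}, ...]. A call has 1 to 10 rows; each row shifts and turns the commanded pose from where the row before left it, along the tool's axes as they then stand; what a row does not reach is not made up. A row lasts 1/10 s, in which the tool goes at most 50 mm and 8.59 degrees, less where a joint would pass 70% of its speed; a pose out of reach is approached as far as the arm can. A call with a gripper value outside its range is refused whole. The fingers move at their own pace and stop on an object; "newtons" is the grip in N (left out, the last holds). Time passes only in rows, so rows that do not move let the fingers close. It gives the time, the measured TCP pose, the force and the opening at its end, in the units of the state.
- get_state(): the state, without advancing time (a new reading comes with each control period).
- snapshot(name): name is "side" or "top"; returns a dict with "frame" (480x640x3 uint8, red, green, blue), "K" (3x3 intrinsics, pixels), "R" (3x3) and "t" (3): a world point X has camera coordinates R X + t. Camera axes: x right, y down, z forward; pixel columns grow to the right and rows downward; lengths in m; the calibration is good to about 2 mm. A picture is of the moment at which its call begins. There is no depth.
- job_done(): hands the job in, once; it reports no verdict.
Trained networks look in the newest picture that a camera, given by its name, has taken for a name from the list of things; names that differ only in an ending like _2 or _b are one class to them, and where a whole thing is asked for, a point or a joint stands for the part that bears it (a point fixed in the world has none). Each returns a list of dicts, best first, with "confidence" (0 to 1); they miss things now and then, are a little off and sometimes report something else, mostly with a low value. They report only what shows in the picture. A call takes as long as a camera call. They do not tell look-alikes from the thing itself.
- regions_of(camera, thing): "region" (480x640 bool, what is visible of it) and "xy" ([column, row] in pixels, amid what is visible of it).
The state is a dict: "time": time; "joint_pos": joint angles; "qd": joint speeds; "tau": joint torques, N m; "ee_pos": TCP position; "ee_rot": TCP orientation; "ft_force": force on the tool from outside, world axes, zero at the start; "wrist_torque": the same for the moment, N m; "opening": finger opening in m.
Only numpy, scipy, OpenCV 4.12 (cv2) and the standard library are available. Lean on these libraries where they do the work, as an engineer would, in place of code of your own. Each camera call takes 0.05 s, during which the arm holds its last target. There are 200 camera calls.

## Task

Stand the fallen square bottle upright in the empty bay of the wooden rack and let go of it. Then take the metal label holder out of its wooden block, push it down into the slot behind the metal lip in front of that bay until it is fully home against the springy clip at the bottom, and finish while still holding it pressed down there; leave the other things where they are.

Things in the scene. Friction and masses are not known exactly. Their poses are not given: they have to be found in the camera images.
- bottle: white plastic bottle: square body 46 x 46 mm, 92 mm tall, then a neck and black cap 28 mm across; 120 mm in all, 0.2 kg. Starts toppled on a flat side on the table left or right of the rack, cap roughly away from the robot. Origin on its axis 50 mm above its base (23 mm above the table while lying); z points from base to cap, x and y are square to its flat sides
- holder: steel label holder: an upright plate 50 mm wide (its y), 8 mm thick (its x) and 84 mm tall (its z), with a blank paper label on the upper part of both faces, 70 g; either face may be in front. Origin at the centre of its bottom edge, z up. It starts upright in the block, its bottom 8 mm above the table and its upper 62 mm sticking out of the block
- block: fixed light wooden block 70 x 90 x 30 mm (x, y, z) with a slot 22 mm deep in its top along its y, in which the label holder stands with about 1.5 mm play; origin at the centre of its underside
- rack: fixed low wooden bottle rack, board 220 x 270 x 16 mm (x, y, z), with two bays side by side, each a square floor 86 x 86 mm inside a fence 8 mm high; its x points from the front (lip side) to the back (bays). A short can stands in the left bay (its +y), the right bay is empty. In front of the left bay a fixed label can be seen; in front of the right bay is the open metal slot
- bay (a point): centre of the floor of the empty bay, 16 mm above the table, axes as the rack's; the bottle belongs here at any yaw
- slot (a point): centre of the mouth of the label slot, level with the top of its walls, 50 mm above the table; axes as the rack's. The slot runs along the rack's y, 60 mm long inside and 12 mm wide inside (rack's x); front and back walls flare outward over the top 8 mm to a mouth about 25 mm wide; outside the slot is 70 mm long. 130 mm in front of the bay's centre. A sprung clip lies in the slot 24 mm below the mouth
- clip (a joint): how far the sprung clip in the bottom of the slot is pressed down, 0 (free) to 0.008 m (stop). It pushes up with 4 N at the start and 8 N at the stop, and springs back (lifting the holder) when released; home is at or near the stop, with the holder's bottom edge about 32 mm below the slot's mouth
- can: bystander: short can, 60 mm across and 60 mm tall, in the left bay; origin at the centre of its underside
- brayer: bystander: ink roller with wooden handle, about 150 mm long and 30 mm high, lying on the table to the left of the rack, handle pointing away from the robot; origin near the roller, at table height
- tin: bystander: low flat tin, 68 mm across and 34 mm tall, on the table to the right of the rack; origin at the centre of its underside
Mind the look-alikes: they are no part of the job. Several things look just like the bottle: the one meant starts farthest to the robot's left.

How it is judged:
On the way:
1. the bottle stands upright in the empty bay, let go (angle between bottle's own z axis and vertical below 0.1 rad and horizontal distance between bottle and bay below 0.03 m and z of bottle in the frame of bay between 0.046 and 0.054 m and linear speed of bottle below 0.03 m/s and contact force between the fingers and bottle below 0.1 N), for 0.3 s.
At the end, for the whole second after the job is handed in: Bottle upright (0.1 rad) on the bay floor, within 30 mm of its centre, untouched; label holder upright in the slot, bottom at least 28 mm below the mouth, clip pressed by more than 5.5 of its 8 mm, held still by the gripper (over 2 N) through the last second (angle between bottle's own z axis and vertical below 0.1 rad and horizontal distance between bottle and bay below 0.03 m and z of bottle in the frame of bay between 0.046 and 0.054 m and contact force between each of the arm, the fingers and bottle below 0.1 N and value of joint clip above 0.0055 m and x of holder in the frame of slot between -0.006 and 0.006 m and y of holder in the frame of slot between -0.01 and 0.01 m and z of holder in the frame of slot below -0.028 m and angle between holder's own z axis and vertical below 0.15 rad and angle between the x axis of holder and the x axis of rack, either way round below 0.2 rad and contact force between the fingers and holder above 2 N and linear speed of holder below 0.02 m/s); the arm keeps its last pose, push and grip.
It fails at once if the can is shifted by more than 25 mm or tipped (distance of can from where it was at the start of the episode above 0.025 m or angle between can's own z axis and vertical above 0.3 rad).
It fails at once if the flat tin is shifted by more than 25 mm (distance of tin from where it was at the start of the episode above 0.025 m).
It fails at once if the ink roller is shifted by more than 30 mm (distance of brayer from where it was at the start of the episode above 0.03 m).
It also fails if it takes over 69 s, if anything falls off the work surface, if the arm or the gripper's body presses on something with over 40 N, if the wrist force passes 120 N, or if a joint passes its speed limit or range.

## Working session

There is one attempt and no reset: what is moved stays moved. The work goes in short steps, Python scripts to look and compute and a tool call to move; the robot and the scene stay as the last step left them, time stands still between calls to the robot, and variables do not carry over. Pictures are saved under pics/ and viewed, about 8 in all and at most 12, crops included, and the job is handed in when it is done.

Besides the shell and the picture viewer there is one more tool, called after "Emit:" in YAML: its name, and indented under it one key for each argument. move_arm: Moves the arm, as the interface text tells. Its arguments: {"type":"object","properties":{"rows":{"type":"array","items":{"type":"object","properties":{"travel":{"type":"array","items":{"type":"number"}},"twist":{"type":"array","items":{"type":"number"}},"jaw":{"type":"number"}}}},"newtons":{"type":"number"}},"required":["rows"]}

```bash
mkdir -p pics; ls; cat > h.py <<'E'
import numpy as np, cv2
from rig import *
def ray(s,uv):
    d=s["R"].T@np.linalg.inv(s["K"])@np.array([uv[0],uv[1],1.]); return -s["R"].T@s["t"], d
def onz(s,uv,z):
    c,d=ray(s,uv); return c+d*(z-c[2])/d[2]
def proj(s,X):
    p=s["K"]@(s["R"]@np.array(X,float)+s["t"]); return p[:2]/p[2]
E
python3 - <<'E'
from h import *
S={n:snapshot(n) for n in("top","side")}
for n,s in S.items():
    cv2.imwrite(f"pics/{n}0.png",s["frame"][:,:,::-1]); print(n,(-s["R"].T@s["t"]).round(3))
    for th in "bottle holder block rack slot can tin brayer".split():
        try:
            for r in regions_of(n,th):
                m=r["region"].astype(np.uint8);q=cv2.minAreaRect(cv2.findNonZero(m)); print(n,th,round(r["confidence"],2),np.round(r["xy"]),m.sum(),[onz(s,p,0.0)[:2].round(3).tolist() for p in cv2.boxPoints(q)])
        except Exception as e: print(n,th,repr(e))
print(get_state()["time"],get_state()["ee_rot"])
E
```

```text
pics
top [ 0.306 -0.019  0.985]
top bottle 0.67 [199. 321.] 1379 [[0.322, 0.294], [0.371, 0.275], [0.32, 0.154], [0.273, 0.173]]
top bottle 0.64 [158. 266.] 1540 [[0.386, 0.369], [0.514, 0.36], [0.504, 0.293], [0.377, 0.303]]
top block 0.66 [474. 286.] 1315 [[0.446, -0.279], [0.522, -0.304], [0.493, -0.4], [0.419, -0.374]]
top rack 0.8 [314. 222.] 11864 [[0.467, 0.161], [0.696, 0.16], [0.682, -0.126], [0.456, -0.113]]
top can 0.67 [290. 189.] 807 [[0.662, 0.124], [0.681, 0.064], [0.605, 0.04], [0.586, 0.099]]
top tin 0.8 [456. 201.] 871 [[0.682, -0.248], [0.69, -0.32], [0.619, -0.323], [0.611, -0.251]]
top tin 0.61 [318. 220.] 11921 [[0.468, 0.161], [0.698, 0.159], [0.683, -0.127], [0.455, -0.113]]
top brayer 0.86 [196. 169.] 1259 [[0.635, 0.36], [0.782, 0.312], [0.743, 0.223], [0.598, 0.273]]
side [-0.067 -0.729  0.608]
side bottle 0.74 [179. 256.] 1064 [[0.349, 0.353], [0.398, 0.336], [0.324, 0.162], [0.281, 0.179]]
side bottle 0.56 [200. 220.] 1294 [[0.415, 0.428], [0.555, 0.414], [0.495, 0.283], [0.369, 0.301]]
side bottle 0.35 [436. 388.] 2542 [[0.451, -0.265], [0.561, -0.256], 
[... 172 characters left out ...]
-0.318], [0.564, -0.237], [0.591, -0.27], [0.483, -0.347]]
side block 0.57 [434. 391.] 2670 [[0.45, -0.264], [0.564, -0.256], [0.505, -0.39], [0.408, -0.389]]
side rack 0.69 [340. 273.] 8233 [[0.468, 0.159], [0.781, 0.372], [0.683, -0.117], [0.452, -0.204]]
side slot 0.61 [339. 272.] 8439 [[0.439, 0.135], [0.724, 0.362], [0.688, -0.116], [0.464, -0.218]]
side can 0.82 [338. 230.] 1008 [[0.704, 0.228], [0.756, 0.188], [0.638, 0.053], [0.592, 0.089]]
side tin 0.6 [483. 322.] 1274 [[0.674, -0.215], [0.733, -0.261], [0.646, -0.325], [0.592, -0.282]]
side brayer 0.74 [299. 200.] 797 [[0.589, 0.286], [0.664, 0.396], [0.783, 0.295], [0.698, 0.193]]
0.9 [3.14141244e+00 3.20168744e-05 2.83677908e+00]
```

View pics/top0.png

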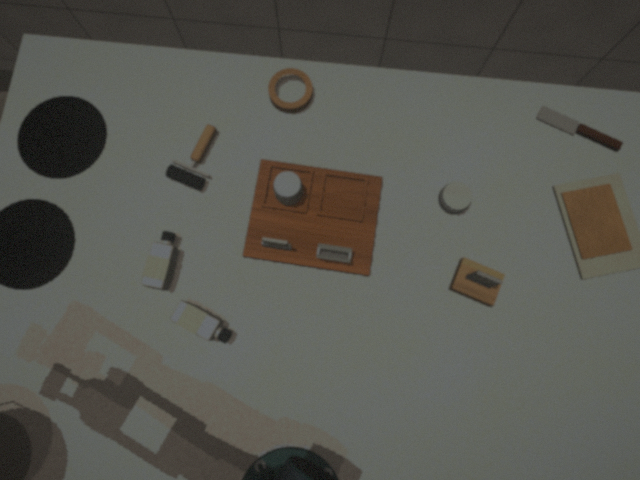

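View pics/side0.png

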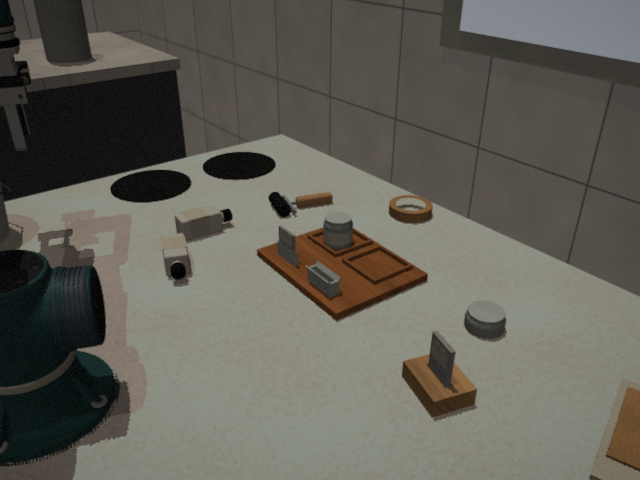

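Two bottles look alike: A at top (158,262) and B at (203,322). A fits: it lies farthest left (y≈0.33) with its cap away from the robot, while B is at y≈0.22 with its cap to the right. The rack is at (314,222), the slot at (334,254), the empty bay at (346,198), the holder in its block at (478,283). Next I confirm with an enlarged crop and fit models.

```bash
cat >> h.py <<'E'
from scipy.optimize import minimize
from scipy.spatial.transform import Rotation as Ro
def box(x0,x1,y0,y1,z0,z1): return np.array([[x,y,z] for x in(x0,x1) for y in(y0,y1) for z in(z0,z1)],float)
def sil(s,parts,shape=(480,640),k=4):
    m=np.zeros((shape[0]*1,shape[1]),np.uint8)
    for P in parts:
        uv=np.array([proj(s,X) for X in P]); h=cv2.convexHull((uv*16).round().astype(np.int32))
        cv2.fillConvexPoly(m,h,255,cv2.LINE_AA,4)
    return m/255.
def place(parts,x,y,yaw):
    R=Ro.from_euler('z',yaw).as_matrix(); return [P@R.T+[x,y,0] for P in parts]
def fit(views,parts,p0):
    # views: list of (snap, bool region)
    ms=[cv2.GaussianBlur(r.astype(float),(0,0),1.5) for _,r in views]
    f=lambda p:sum(((cv2.GaussianBlur(sil(s,place(parts,*p)),(0,0),1.5)-m)**2).sum() for (s,_),m in zip(views,ms))
    sim=np.array([p0]+[np.add(p0,d) for d in np.diag([.01,.01,.1])])
    r=minimize(f,p0,method='Nelder-Mead',options=dict(initial_simplex=sim,xatol=1e-4,fatol=.01)); return r.x.round(4),round(r.fun,1)
def cyl(ax0,ax1,r,z): 
    a=np.linspace(0,6.28,17); return np.array([[x,r*np.cos(t),z+r*np.sin(t)] for x in(ax0,ax1) for t in a])
BOT=[box(-.05,.042,-.023,.023,0,.046),cyl(.042,.07,.014,.023)]
BLK=[box(-.035,.035,-.045,.045,0,.03)]
HOL=[box(-.004,.004,-.025,.025,.03,.092)]
RACK=[box(-.11,.11,-.135,.135,0,.016)]
E
cat > f.py <<'E'
from h import *
S={n:snapshot(n) for n in("top","side")}
def near(n,th,xy):
    L=regions_of(n,th); L=[r for r in L if np.hypot(*(np.array(r["xy"])-xy))<20]
    return [(S[n],r["region"])for r in L[:1]]
def go(nm,parts,p0,xt,xs,th=None):
    t=near("top",th or nm,xt); s=near("side",th or nm,xs)
    for l,v in(("top",t),("side",s),("both",t+s)):
        if v: print(nm,l,*fit(v,parts,p0))
go("bottle",BOT,(.44,.325,-.07),(158,266),(200,220))
go("block",BLK+HOL,(.47,-.335,-.3),(474,286),(434,388))
go("holder",HOL,(.47,-.335,-.3),(474,286),(442,358))
go("rack",RACK,(.575,.02,-.03),(314,222),(340,273))
s=S["top"]; f=s["frame"]
def crop(n,u,v,w,h,k): return cv2.resize(cv2.convertScaleAbs(S[n]["frame"][v:v+h,u:u+w,::-1],alpha=1.8),(w*k,h*k),interpolation=cv2.INTER_CUBIC)
a=np.hstack([crop("top",120,215,130,100,3)[:, :390],crop("top",310,170,82,60,5)[:300,:410]])
b=np.hstack([crop("top",310,235,50,37,8)[:296,:400],crop("top",440,245,80,59,5)[:295,:400]][:2]) if 0 else np.hstack([cv2.resize(crop("top",310,235,50,37,8),(400,296)),cv2.resize(crop("top",445,250,65,48,6),(400,296))])
cv2.imwrite("pics/c1.png",np.vstack([cv2.resize(a,(800,300)),b]))
E
python3 f.py
```

```text
bottle top [ 0.4318  0.3228 -0.0936] 28.6
bottle side [ 0.4312  0.3167 -0.0649] 64.7
bottle both [ 0.4323  0.3217 -0.0941] 115.1
block top [ 0.4668 -0.3334 -0.2753] 381.0
block side [ 0.4634 -0.3379 -0.3716] 983.9
block both [ 0.4647 -0.3359 -0.3412] 1424.0
holder top [ 0.4658 -0.3324 -0.2526] 2.4
holder side [ 0.4616 -0.339  -0.3887] 8.8
holder both [ 0.4643 -0.336  -0.3693] 52.5
rack top [ 0.5731  0.0183 -0.045 ] 900.9
rack side [ 0.5705  0.0146 -0.0557] 812.7
rack both [ 0.5721  0.0168 -0.0523] 1773.2
```

View pics/c1.png

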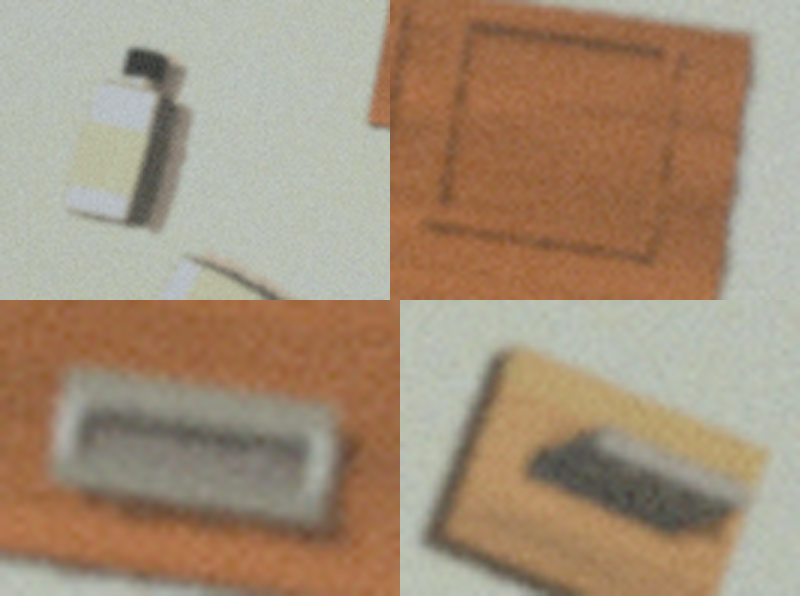

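Top-left crop confirms A: it lies with its cap away from the robot and is farthest left. I'll refine the rack by colour and compute the first move.

```bash
cat >> h.py <<'E'
def st():
    s=get_state(); return s,np.array(s["ee_pos"]),Ro.from_euler('xyz',s["ee_rot"])
def rel(pos,rot=None):
    s,p,R=st(); print("pos",p.round(4),"t",round(s["time"],2),"travel mm",(R.inv().apply(np.array(pos)-p)*1000).round(1))
    if rot is not None: print("twist",(R.inv()*rot).as_rotvec().round(3))
def down(yaw): return Ro.from_euler('xyz',[np.pi,0,yaw])
E
python3 - <<'E'
from h import *
for n,z in(("top",0),("side",0)):
    s=snapshot(n); hsv=cv2.cvtColor(s["frame"],cv2.COLOR_RGB2HSV)
    hull=sil(s,place([box(-.15,.15,-.17,.17,0,.016)],.572,.017,-.05))>.5
    m=((hsv[...,0]<18)&(hsv[...,1]>110)&hull)
    m=cv2.morphologyEx(m.astype(np.uint8),cv2.MORPH_CLOSE,np.ones((3,3)))
    n_,l,stt,_=cv2.connectedComponentsWithStats(m); m=(l==1+stt[1:,4].argmax()).astype(np.uint8)
    c,_=cv2.findContours(m,0,2); c=max(c,key=cv2.contourArea)
    mm=np.zeros_like(m); cv2.drawContours(mm,[cv2.convexHull(c)] if n=="top" else [c],-1,1,-1)
    if n=="top":
        x,e=fit([(s,mm>0)],RACK,(.572,.017,-.05)); print(n,x,e,m.sum())
        print("slot",onz(s,(335,253.4),.05),"bay",onz(s,(343.8,198.2),.022))
    v=mm>0
R=down(np.pi-.094); rel([.447,.3205,.206],R)
E
```

```text
top [ 0.5735  0.0168 -0.0539] 158.9 10311
slot [ 0.48852354 -0.03634148  0.05      ] bay [ 0.61597775 -0.04377855  0.022     ]
pos [0.1651 0.5247 0.2055] t 1.5 travel mm [-330.2 -110.2   -0.5]
twist [ 0.     0.    -0.211]
```

Emit:
move_arm:
  rows:
    - {"travel":[-41.3,-13.8,0],"twist":[0,0,0],"jaw":76}
    - {"travel":[-41.3,-13.8,0],"twist":[0,0,0],"jaw":76}
    - {"travel":[-41.3,-13.8,0],"twist":[0,0,0],"jaw":76}
    - {"travel":[-41.3,-13.8,0],"twist":[0,0,0],"jaw":76}
    - {"travel":[-41.3,-13.8,0],"twist":[0,0,0],"jaw":76}
    - {"travel":[-41.3,-13.8,0],"twist":[0,0,0],"jaw":76}
    - {"travel":[-41.3,-13.8,0],"twist":[0,0,0],"jaw":76}
    - {"travel":[-41.3,-13.8,0],"twist":[0,0,0],"jaw":76}
    - {"travel":[0,0,0],"twist":[0,0,-0.105],"jaw":76}
    - {"travel":[0,0,0],"twist":[0,0,-0.105],"jaw":76}
  newtons: 30

```text
time: 2.5
ee_pos: [0.4484, 0.3189, 0.2052]
ee_rot: [-3.141, -0.0, 3.048]
ft_force: [-0.4, 0.7, -0.7]
opening: 0.0761
```

Emit:
move_arm:
  rows:
    - {"travel":[0,0,0],"twist":[0,0.14,0],"jaw":76}
    - {"travel":[0,0,0],"twist":[0,0.14,0],"jaw":76}
    - {"travel":[0,0,0],"twist":[0,0.14,0],"jaw":76}
    - {"travel":[0,0,0],"twist":[0,0,0],"jaw":76}
    - {"travel":[0,0,0],"twist":[0,0,0],"jaw":76}

```text
time: 3.0
ee_pos: [0.4474, 0.32, 0.2041]
ee_rot: [-3.14, -0.421, 3.045]
ft_force: [-0.4, -0.4, -0.2]
opening: 0.0757
```

```bash
python3 - <<'E'
from h import *
s,p,R=st(); print(R.as_matrix().round(3),np.round(s["joint_pos"],2))
ax=np.array([np.cos(-.094),np.sin(-.094),0]); g=np.array([.432,.322,.025])+ax*.015
rel(g+R.as_matrix()[:,2]*.019, down(np.pi-.094)*Ro.from_rotvec([0,.42,0]))
rel(g+R.as_matrix()[:,2]*.019-R.as_matrix()[:,2]*.06)
E
```

```text
[[-0.909  0.095 -0.406]
 [ 0.088  0.995  0.038]
 [ 0.408 -0.001 -0.913]] [ 0.39  0.35  1.12  0.22  2.04 -1.02]
pos [0.4474 0.32   0.2041] t 3.0 travel mm [-72.6   0.8 182.7]
twist [-0.    -0.001 -0.002]
pos [0.4474 0.32   0.2041] t 3.0 travel mm [-72.6   0.8 122.7]
```

Emit:
move_arm:
  rows:
    - {"travel":[-24.2,0.3,40],"twist":[0,0,0],"jaw":76}
    - {"travel":[-24.2,0.3,40],"twist":[0,0,0],"jaw":76}
    - {"travel":[-24.2,0.2,40],"twist":[0,0,0],"jaw":76}
    - {"travel":[0,0,20],"twist":[0,0,0],"jaw":76}
    - {"travel":[0,0,20],"twist":[0,0,0],"jaw":76}
    - {"travel":[0,0,20],"twist":[0,0,0],"jaw":76}
    - {"travel":[0,0,0],"twist":[0,0,0],"jaw":76}
    - {"travel":[0,0,0],"twist":[0,0,0],"jaw":40}
    - {"travel":[0,0,0],"twist":[0,0,0],"jaw":40}
    - {"travel":[0,0,0],"twist":[0,0,0],"jaw":40}

```text
time: 4.0
ee_pos: [0.4413, 0.3222, 0.0134]
ee_rot: [3.14, -0.416, 3.048]
ft_force: [0.2, 0.4, -0.3]
opening: 0.0555
```

Emit:
move_arm:
  rows:
    - {"travel":[0,0,0],"twist":[0,0,0],"jaw":40}
    - {"travel":[0,0,0],"twist":[0,0,0],"jaw":40}
    - {"travel":[0,0,0],"twist":[0,0,0],"jaw":40}
    - {"travel":[0,0,0],"twist":[0,0,0],"jaw":40}

```text
time: 4.4
ee_pos: [0.4409, 0.321, 0.0126]
ee_rot: [-3.141, -0.419, 3.046]
ft_force: [0.0, -4.0, 5.1]
opening: 0.0457
```

Emit:
move_arm:
  rows:
    - {"travel":[8,0,-18],"twist":[0,0,0],"jaw":40}
    - {"travel":[18.4,0,-41],"twist":[0,0,0],"jaw":40}
    - {"travel":[18.4,0,-41],"twist":[0,0,0],"jaw":40}
    - {"travel":[18.4,0,-41],"twist":[0,0,0],"jaw":40}
    - {"travel":[18.4,0,-41],"twist":[0,0,0],"jaw":40}
    - {"travel":[0,0,0],"twist":[0,0,0],"jaw":40}

```text
time: 5.0
ee_pos: [0.4424, 0.3233, 0.2177]
ee_rot: [3.133, -0.408, 3.051]
ft_force: [1.0, -0.0, -1.6]
opening: 0.046
```

```bash
cat >> h.py <<'E'
Tg=(Ro.from_euler('xyz',[-3.141,-.419,3.046]),np.array([.4409,.321,.0126]))
zb=np.array([np.cos(-.0955),np.sin(-.0955),0]); xb=np.array([0,0,-1.]); Rb=Ro.from_matrix(np.array([xb,np.cross(zb,xb),zb]).T)
pb=np.array([.432,.3215,.023])
def bottle_target(p,yaw):
    # upright, returns tcp pos/rot ; bottle x axis pointing forward at yaw
    Rn=Ro.from_euler('z',yaw)
    return p+Rn.apply(Rb.inv().apply(Tg[1]-pb)), Rn*Rb.inv()*Tg[0]
E
python3 - <<'E'
from h import *
s,p,R=st(); print(s["opening"],p)
q,Rt=bottle_target(np.array([.617,-.044,.068]),-.06); print(q,Rt.as_matrix().round(2))
q2=q+[0,0,.12]; rel(q2+[-.13,0,.05],Rt); print(p-q2)
E
```

```text
0.046042830844586775 [0.44237045 0.32326169 0.21768281]
[ 0.62740233 -0.04427332  0.07690712] [[-0.41  0.06  0.91]
 [ 0.02  1.   -0.06]
 [-0.91 -0.   -0.41]]
pos [0.4424 0.3233 0.2177] t 5.0 travel mm [ -69.4 -360.5  -64.9]
twist [-0.005 -1.56  -0.038]
[-0.18503188  0.36753501  0.02077569]
```

Emit:
move_arm:
  rows:
    - {"travel":[-8.7,-45,-8.1],"twist":[0,0,0],"jaw":40}
    - {"travel":[-8.7,-45,-8.1],"twist":[0,0,0],"jaw":40}
    - {"travel":[-8.7,-45,-8.1],"twist":[0,0,0],"jaw":40}
    - {"travel":[-8.7,-45,-8.1],"twist":[0,0,0],"jaw":40}
    - {"travel":[-8.7,-45,-8.1],"twist":[0,0,0],"jaw":40}
    - {"travel":[-8.7,-45,-8.1],"twist":[0,0,0],"jaw":40}
    - {"travel":[-8.7,-45,-8.1],"twist":[0,0,0],"jaw":40}
    - {"travel":[-8.7,-45,-8.1],"twist":[0,0,0],"jaw":40}
    - {"travel":[0,0,0],"twist":[0,0,0],"jaw":40}
    - {"travel":[0,0,0],"twist":[0,0,0],"jaw":40}

```text
time: 6.0
ee_pos: [0.4953, -0.0459, 0.2394]
ee_rot: [3.14, -0.423, 3.045]
ft_force: [-0.3, 1.1, -2.5]
opening: 0.0459
```

Emit:
move_arm:
  rows:
    - {"travel":[0,0,0],"twist":[0,-0.13,-0.003],"jaw":40}
    - {"travel":[0,0,0],"twist":[0,-0.13,-0.003],"jaw":40}
    - {"travel":[0,0,0],"twist":[0,-0.13,-0.003],"jaw":40}
    - {"travel":[0,0,0],"twist":[0,-0.13,-0.003],"jaw":40}
    - {"travel":[0,0,0],"twist":[0,-0.13,-0.003],"jaw":40}
    - {"travel":[0,0,0],"twist":[0,-0.13,-0.003],"jaw":40}
    - {"travel":[0,0,0],"twist":[0,-0.13,-0.003],"jaw":40}
    - {"travel":[0,0,0],"twist":[0,-0.13,-0.003],"jaw":40}
    - {"travel":[0,0,0],"twist":[0,-0.13,-0.003],"jaw":40}
    - {"travel":[0,0,0],"twist":[0,-0.13,-0.003],"jaw":40}

```text
time: 7.0
ee_pos: [0.4942, -0.0429, 0.2397]
ee_rot: [-3.134, 0.882, 3.083]
ft_force: [0.6, 0.4, -2.6]
opening: 0.0461
```

Emit:
move_arm:
  rows:
    - {"travel":[0,0,0],"twist":[0,-0.13,-0.003],"jaw":40}
    - {"travel":[0,0,0],"twist":[0,-0.13,-0.003],"jaw":40}
    - {"travel":[0,0,0],"twist":[0,0,0],"jaw":40}
    - {"travel":[0,0,0],"twist":[0,0,0],"jaw":40}
    - {"travel":[0,0,0],"twist":[0,0,0],"jaw":40}

```text
time: 7.5
ee_pos: [0.5175, -0.0474, 0.242]
ee_rot: [-3.112, 1.137, 3.106]
ft_force: [-1.3, 0.3, -1.9]
opening: 0.0461
```

```bash
python3 - <<'E'
from h import *
s,p,R=st(); print(s["opening"],p,np.round(s["joint_pos"],2))
q,Rt=bottle_target(np.array([.617,-.044,.068]),-.06)
rel(q+[0,0,.10],Rt);rel(q,Rt)
S=snapshot("side"); cv2.imwrite("pics/side1.png",cv2.convertScaleAbs(S["frame"][100:400,200:520,::-1],alpha=1.5))
E
```

```text
0.046132047104239196 [ 0.51750092 -0.04743038  0.24204086] [-0.41 -0.76  2.31  0.61  0.57 -2.27]
pos [ 0.5175 -0.0474  0.242 ] t 7.5 travel mm [ 12.9  10.7 126.7]
twist [-0.006 -0.015  0.011]
pos [ 0.5175 -0.0474  0.242 ] t 7.5 travel mm [103.7  12.  168.7]
twist [-0.006 -0.015  0.011]
```

View pics/side1.png

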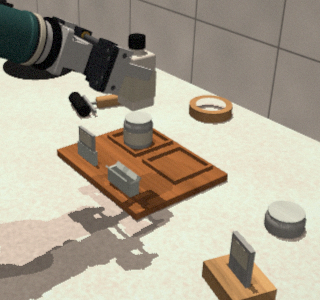

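Bottle is held upright at (135,70) in the crop, base above the slot; joint 2 grazed its limit, and moving forward relieves it.

Emit:
move_arm:
  rows:
    - {"travel":[2.2,1.8,21],"twist":[0,0,0],"jaw":40}
    - {"travel":[2.2,1.8,21],"twist":[0,0,0],"jaw":40}
    - {"travel":[2.2,1.8,21],"twist":[0,0,0],"jaw":40}
    - {"travel":[2.2,1.8,21],"twist":[0,0,0],"jaw":40}
    - {"travel":[2.2,1.8,21],"twist":[0,0,0],"jaw":40}
    - {"travel":[2.2,1.8,21],"twist":[-0.006,-0.015,0.011],"jaw":40}
    - {"travel":[0,0,0],"twist":[0,0,0],"jaw":40}
    - {"travel":[0,0,0],"twist":[0,0,0],"jaw":40}

```text
time: 8.35
ee_pos: [0.6261, -0.0395, 0.1809]
ee_rot: [-3.139, 1.141, 3.075]
ft_force: [-0.4, -0.0, -3.2]
opening: 0.046
```

```bash
python3 - <<'E'
from h import *
s,p,R=st(); print(s["opening"],p,np.round(s["joint_pos"],2))
q,Rt=bottle_target(np.array([.617,-.044,.068]),-.06)
rel(q,Rt)
S={n:snapshot(n) for n in("top","side")}
# expected silhouette of bottle
B=(R*Tg[0].inv()*Rb); o=p-B.apply(Rb.inv().apply(Tg[1]-pb)); print("bottle est",o.round(4),"tilt",np.degrees(np.arccos(B.as_matrix()[2,2])).round(2))
for n in S:
    f=cv2.convertScaleAbs(S[n]["frame"][:,:,::-1],alpha=1.5); f=np.ascontiguousarray(f)
    c=np.array([proj(S[n],B.apply(P)+o) for P in box(-.023,.023,-.023,.023,-.05,.042)])
    for a,b in((0,2),(2,6),(6,4),(4,0),(1,3),(3,7),(7,5),(5,1),(0,1),(2,3),(4,5),(6,7)): cv2.line(f,tuple((c[a]*16).astype(int)),tuple((c[b]*16).astype(int)),(0,255,0),1,cv2.LINE_AA,4)
    u,v=proj(S[n],o).astype(int); S[n]["c"]=cv2.resize(f[v-65:v+75,u-65:u+65],(400,430))
cv2.imwrite("pics/c2.png",np.hstack([S["top"]["c"],S["side"]["c"]]))
E
```

```text
0.04601603690640903 [ 0.6261026  -0.03951465  0.18093982] [-0.24 -0.32  2.21  0.93  0.19 -2.56]
pos [ 0.6261 -0.0395  0.1809] t 8.35 travel mm [93.9 -4.5 44.9]
twist [-0.008 -0.011 -0.002]
bottle est [ 0.6156 -0.0392  0.1722] tilt 0.65
```

View pics/c2.png

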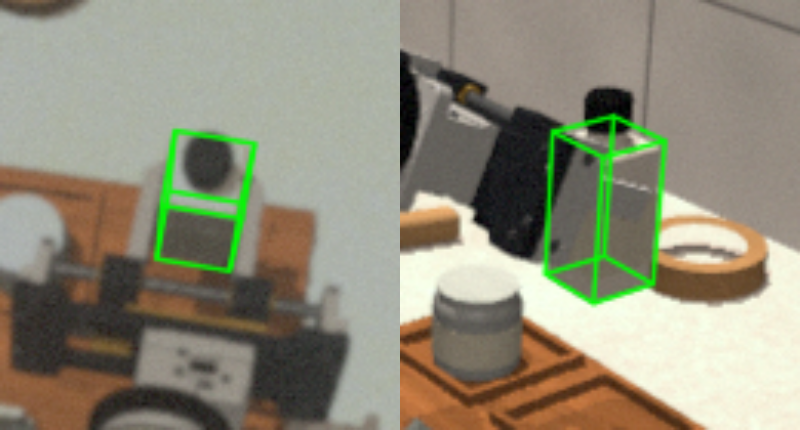

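Prediction and picture agree: the bottle is upright above the bay. But q5 (0.19) and q6 (-2.56) are at their limits, so I check by kinematics whether lowering is possible or a regrasp is needed.

```bash
cat > k.py <<'E'
from h import *
from scipy.optimize import least_squares
s,p,R=st()
E=lambda a,q:Ro.from_euler(a,q)
def Rk(q): return E('z',q[0])*E('y',q[1]+q[2])*E('z',q[3])*E('y',q[4])*E('z',q[5]+np.pi/2)
Q=[[1.163,.087,1.371,0,1.684,-.103],[.39,.35,1.12,.22,2.04,-1.02],[-.41,-.76,2.31,.61,.57,-2.27],s["joint_pos"]]
P=[[.165,.525,.206],[.4474,.32,.2041],[.5175,-.0474,.242],p]
def fk(q,k):
    a1,h,a2,a3,L,e=k; a,b=q[1],q[1]+q[2]
    w=np.array([a1+a2*np.sin(a)+a3*np.sin(b)-e*np.cos(b),0,h+a2*np.cos(a)+a3*np.cos(b)+e*np.sin(b)])
    return E('z',q[0]).apply(w)+Rk(q).apply([0,0,L])
K=least_squares(lambda k:np.concatenate([fk(q,k)-x for q,x in zip(Q,P)]+[1e-3*(k-[.0,.3,.4,.4,.3,0])]),[.0,.3,.4,.4,.3,0]).x
lo=np.array([-3.1,-.76,.27,-1.08,.17,-2.57])+.03; hi=np.array([3.1,2.03,2.55,4.22,2.65,2.57])-.03
def ik(p,R,q0):
    f=lambda q:np.concatenate([(fk(q,K)-p)*10,(Rk(q).inv()*R).as_rotvec()])
    r=least_squares(f,np.clip(q0,lo+1e-3,hi-1e-3),bounds=(lo,hi)); return r.x.round(2),round(np.abs(r.fun).max(),4)
if __name__=="__main__":
    print(K.round(3),[ (np.linalg.norm(fk(q,K)-x)*1000).round(1) for q,x in zip(Q,P)], (Rk(s["joint_pos"]).inv()*R).magnitude())
    for tilt in(.42,.6,.75,.9):
      for flip in(0,np.pi):
        for yaw in(-.06,.3,-.4):
            best=None
            for q0 in([0,.3,2.0,.1,.4,-1.5],[0,.3,2,3,.4,-1.5],[0,.3,2,1.5,.4,0],[0,.3,2,.1,.4,1.5]):
                Rt=down(np.pi+yaw)*Ro.from_rotvec([0,tilt-np.pi/2,0]); g=np.array([.617,-.044,.016+.067])
                t=ik(g+Rt.apply([0,0,.019]),Rt*E('z',flip),q0)
                if best is None or t[1]<best[1]: best=t
            print(tilt,round(flip),yaw,*best)
E
python3 k.py
```

```text
[-0.303  0.315  0.679  0.773  0.559 -0.324] [np.float64(59.0), np.float64(19.1), np.float64(23.4), np.float64(24.8)] 3.5693022338604627e-16
0.42 0 -0.06 [ 0.08 -0.15  2.16 -1.05  0.2  -0.45] 0.1159
0.42 0 0.3 [-0.96  0.15  2.06  1.46  1.11  2.54] 0.0689
0.42 0 -0.4 [ 0.48 -0.09  2.04 -1.05  0.78 -0.07] 0.2074
0.42 3 -0.06 [-0.17 -0.06  2.21  2.52  0.2  -1.  ] 0.0125
0.42 3 0.3 [-0.91  0.09  2.04  1.37  1.06 -0.44] 0.0
0.42 3 -0.4 [ 0.29  0.01  2.21  4.19  0.5  -2.31] 0.2163
0.6 0 -0.06 [-0.1  -0.17  2.13  0.16  0.21 -1.75] 0.0
0.6 0 0.3 [-0.35 -0.16  2.04  0.65  0.57 -2.54] 0.1521
0.6 0 -0.4 [ 0.52 -0.07  2.02 -1.05  0.83 -0.04] 0.0335
0.6 3 -0.06 [-0.1  -0.17  2.13  0.16  0.21  1.39] 0.0
0.6 3 0.3 [-0.74 -0.03  2.01  1.11  0.92 -0.09] 0.0
0.6 3 -0.4 [ 0.2  -0.16  2.05 -0.68  0.54  2.54] 0.1316
0.75 0 -0.06 [-0.09 -0.18  2.04  0.05  0.46 -1.64] 0.0
0.75 0 0.3 [-0.41 -0.12  1.95  0.6   0.75 -2.54] 0.0761
0.75 0 -0.4 [ 0.41 -0.09  1.97 -0.81  0.82 -0.32] 0.0
0.75 3 -0.06 [-0.09 -0.18  2.04  0.05  0.46  1.5 ] 0.0
0.75 3 0.3 [-0.59 -0.07  1.95  0.84  0.87  0.25] 0.0
0.75 3 -0.4 [ 0.27 -0.13  1.97 -0.62  0.73  2.54] 0.0571
0.9 0 -0.06 [-0.08 -0.15  1.93  0.02  0.69 -1.61] 0.0
0.9 0 0.3 [-0.43 -0.08  1.87  0.54  0.9  -2.54] 0.0083
0.9 0 -0.4 [ 0.27 -0.09  1.88 -0.53  0.87 -0.65] 0.0
0.9 3 -0.06 [-0.08 -0.15  1.93  0.02  0.69  1.53] 0.0
0.9 3 0.3 [-0.45 -0.08  1.87  0.57  0.91  0.57] 0.0
0.9 3 -0.4 [ 0.27 -0.09  1.88 -0.53  0.87  2.49] 0.0
```

```bash
sed -i 's/a1,h,a2,a3,L,e=k;/a1,h,a2,a3,L,e,d=k;/; s/-e\*np.cos(b),0,h/-e*np.cos(b),d,h/; s/\[.0,.3,.4,.4,.3,0\]/[.0,.3,.4,.4,.3,0,.05]/g' k.py; python3 k.py
```

```text
[ 0.001  0.16   0.445  0.499  0.349 -0.104  0.057] [np.float64(0.5), np.float64(2.2), np.float64(2.7), np.float64(0.5)] 3.5693022338604627e-16
0.42 0 -0.06 [-0.06 -0.09  2.16 -1.05  0.2  -0.51] 0.1779
0.42 0 0.3 [-0.55  0.05  2.2   1.7   0.76  2.54] 0.0269
0.42 0 -0.4 [-0.05 -0.08  2.14 -1.05  0.25 -0.34] 0.1825
0.42 3 -0.06 [-0.26 -0.05  2.27  2.45  0.29 -0.98] 0.0
0.42 3 0.3 [-0.54  0.04  2.19  1.64  0.75 -0.52] 0.0
0.42 3 -0.4 [ 0.04  0.02  2.22  4.19  0.45 -2.39] 0.017
0.6 0 -0.06 [-0.24 -0.11  2.17  0.87  0.2  -2.54] 0.0141
0.6 0 0.3 [-0.5   0.01  2.21  1.68  0.66  2.54] 0.1564
0.6 0 -0.4 [-0.   -0.05  2.11 -1.05  0.36 -0.31] 0.0316
0.6 3 -0.06 [-0.25 -0.11  2.18  0.98  0.2   0.49] 0.0079
0.6 3 0.3 [-0.49 -0.03  2.11  1.23  0.67 -0.09] 0.0
0.6 3 -0.4 [-0.05 -0.08  2.1  -0.79  0.32  2.54] 0.0659
0.75 0 -0.06 [-0.23 -0.1   2.08  0.35  0.37 -2.01] 0.0
0.75 0 0.3 [-0.35 -0.06  1.99  0.62  0.65 -2.54] 0.0858
0.75 0 -0.4 [-0.02 -0.05  2.04 -0.66  0.46 -0.69] 0.0
0.75 3 -0.06 [-0.23 -0.1   2.08  0.35  0.37  1.13] 0.0
0.75 3 0.3 [-0.43 -0.04  2.02  0.88  0.69  0.27] 0.0
0.75 3 -0.4 [-0.02 -0.05  2.04 -0.66  0.46  2.45] 0.0
0.9 0 -0.06 [-0.21 -0.07  1.97  0.17  0.58 -1.84] 0.0
0.9 0 0.3 [-0.36 -0.02  1.92  0.56  0.77 -2.54] 0.011
0.9 0 -0.4 [-0.05 -0.03  1.94 -0.37  0.63 -0.98] 0.0
0.9 3 -0.06 [-0.21 -0.07  1.97  0.17  0.58  1.3 ] 0.0
0.9 3 0.3 [-0.37 -0.02  1.93  0.59  0.77  0.56] 0.0
0.9 3 -0.4 [-0.05 -0.03  1.94 -0.37  0.63  2.16] 0.0
```

```bash
python3 - <<'E'
from k import *
for c in([.432,.3215],[.37,-.12],[.40,-.15],[.37,0.]):
  for yaw in(-.094,):
    for tilt in(.42,.8,.9):
        Rt=down(np.pi+yaw)*Ro.from_rotvec([0,tilt,0]); g=np.array([c[0]+.017,c[1]-.0017,.031])
        for d in(0,.1): print(c,yaw,tilt,d,*ik(g+[0,0,d]+Rt.apply([0,0,.019]),Rt,[.3,.4,1.1,.2,2.,-1]))
# orientation at lie-down pose
q,Rt=bottle_target(np.array([.617,-.044,.068]),-.06)
Rl=Ro.from_euler('xyz',[-3.141,-.419,3.046]); rel([.50,-.04,.247],Rl)
E
```

```text
[0.432, 0.3215] -0.094 0.42 0 [ 0.4   0.46  1.36  0.2   1.69 -1.09] 0.0
[0.432, 0.3215] -0.094 0.42 0.1 [ 0.4   0.38  1.26  0.2   1.87 -1.05] 0.0
[0.432, 0.3215] -0.094 0.8 0 [ 0.33  0.71  1.13  0.34  2.03 -1.11] 0.0
[0.432, 0.3215] -0.094 0.8 0.1 [ 0.33  0.62  1.06  0.37  2.18 -1.05] 0.0
[0.432, 0.3215] -0.094 0.9 0 [ 0.32  0.78  1.08  0.38  2.11 -1.1 ] 0.0
[0.432, 0.3215] -0.094 0.9 0.1 [ 0.32  0.68  1.02  0.42  2.25 -1.03] 0.0
[0.37, -0.12] -0.094 0.42 0 [-0.36  0.22  1.69 -0.11  1.65 -1.82] 0.0
[0.37, -0.12] -0.094 0.42 0.1 [-0.36  0.12  1.58 -0.11  1.84 -1.84] 0.0
[0.37, -0.12] -0.094 0.8 0 [-0.32  0.5   1.46 -0.17  1.96 -1.79] 0.0
[0.37, -0.12] -0.094 0.8 0.1 [-0.32  0.39  1.4  -0.19  2.13 -1.83] 0.0
[0.37, -0.12] -0.094 0.9 0 [-0.31  0.58  1.41 -0.19  2.04 -1.79] 0.0
[0.37, -0.12] -0.094 0.9 0.1 [-0.31  0.46  1.35 -0.21  2.21 -1.83] 0.0
[0.4, -0.15] -0.094 0.42 0 [-0.39  0.29  1.59 -0.12  1.66 -1.85] 0.0
[0.4, -0.15] -0.094 0.42 0.1 [-0.39  0.2   1.49 -0.12  1.85 -1.88] 0.0
[0.4, -0.15] -0.094 0.8 0 [-0.34  0.57  1.36 -0.2   1.99 -1.83] 0.0
[0.4, -0.15] -0.094 0.8 0.1 [-0.34  0.47  1.29 -0.21  2.16 -1.87] 0.0
[0.4, -0.15] -0.094 0.9 0 [-0.34  0.64  1.3  -0.22  2.07 -1.83] 0.0
[0.4, -0.15] -0.094 0.9 0.1 [-0.34  0.54  1.25 -0.24  2.23 -1.87] 0.0
[0.37, 0.0] -0.094 0.42 0 [-0.14  0.18  1.73 -0.02  1.65 -1.61] 0.0
[0.37, 0.0] -0.094 0.42 0.1 [-0.14  0.08  1.62 -0.02  1.86 -1.61] 0.0
[0.37, 0.0] -0.094 0.8 0 [-0.13  0.47  1.51 -0.03  1.96 -1.61] 0.0
[0.37, 0.0] -0.094 0.8 0.1 [-0.13  0.36  1.44 -0.03  2.14 -1.61] 0.0
[0.37, 0.0] -0.094 0.9 0 [-0.13  0.55  1.46 -0.03  2.04 -1.61] 0.0
[0.37, 0.0] -0.094 0.9 0.1 [-0.13  0.43  1.4  -0.03  2.21 -1.61] 0.0
pos [ 0.6253 -0.04    0.1808] t 8.45 travel mm [  -8.1   -8.9 -141.2]
twist [0.009 1.56  0.027]
```

Lowering from here is out of range: a 0.42 rad grasp tilt is too little, while about 0.85 rad works. I'll lay the bottle down in free table space at about (0.36,-0.17) and regrasp it with more tilt.

Emit:
move_arm:
  rows:
    - {"travel":[0,0,-12],"twist":[0,0.13,0.002],"jaw":40}
    - {"travel":[0,0,-12],"twist":[0,0.13,0.002],"jaw":40}
    - {"travel":[0,0,0],"twist":[0,0.13,0.002],"jaw":40}
    - {"travel":[0,0,0],"twist":[0,0.13,0.002],"jaw":40}
    - {"travel":[0,0,0],"twist":[0,0.13,0.002],"jaw":40}
    - {"travel":[0,0,0],"twist":[0,0.13,0.002],"jaw":40}
    - {"travel":[0,0,0],"twist":[0,0.13,0.002],"jaw":40}
    - {"travel":[0,0,0],"twist":[0,0.13,0.002],"jaw":40}
    - {"travel":[0,0,0],"twist":[0,0.13,0.002],"jaw":40}
    - {"travel":[0,0,0],"twist":[0,0.13,0.002],"jaw":40}

```text
time: 9.45
ee_pos: [0.6201, -0.0264, 0.1904]
ee_rot: [3.12, -0.02, 3.095]
ft_force: [1.2, -0.1, -2.1]
opening: 0.0459
```

Emit:
move_arm:
  rows:
    - {"travel":[0,0,0],"twist":[0,0.13,0.002],"jaw":40}
    - {"travel":[0,0,0],"twist":[0,0.13,0.002],"jaw":40}
    - {"travel":[0,0,0],"twist":[0,0,0],"jaw":40}
    - {"travel":[0,0,0],"twist":[0,0,0],"jaw":40}

```text
time: 9.85
ee_pos: [0.6197, -0.026, 0.186]
ee_rot: [3.119, -0.28, 3.097]
ft_force: [-0.2, 0.1, -2.4]
opening: 0.0457
```

```bash
python3 - <<'E'
from h import *
s,p,R=st(); print(np.round(s["joint_pos"],2))
Rl=Tg[0]; d=Tg[1]-pb
rel(np.array([.36,-.17,.1235])+d,Rl); rel(np.array([.36,-.17,.0235])+d,Rl)
E
```

```text
[-0.13  0.48  0.95 -0.    1.99 -1.66]
pos [ 0.6197 -0.026   0.186 ] t 9.85 travel mm [ 214.5 -158.6  133.8]
twist [0.006 0.139 0.05 ]
pos [ 0.6197 -0.026   0.186 ] t 9.85 travel mm [ 186.9 -160.8  229.9]
twist [0.006 0.139 0.05 ]
```

Emit:
move_arm:
  rows:
    - {"travel":[0,0,0],"twist":[0.006,0.139,0.05],"jaw":40}
    - {"travel":[0,0,0],"twist":[0,0,0],"jaw":40}
    - {"travel":[0,0,0],"twist":[0,0,0],"jaw":40}

```text
time: 10.15
ee_pos: [0.619, -0.0256, 0.1878]
ee_rot: [-3.141, -0.416, 3.047]
ft_force: [-0.1, 0.9, -2.3]
opening: 0.0457
```

```bash
python3 - <<'E'
from h import *
Rl=Tg[0]; d=Tg[1]-pb
rel(np.array([.36,-.17,.1235])+d,Rl)
E
```

```text
pos [ 0.619  -0.0256  0.1878] t 10.15 travel mm [ 185.  -167.7  163.5]
twist [-0.     0.003  0.001]
```

Emit:
move_arm:
  rows:
    - {"travel":[26.4,-24,23.4],"twist":[0,0,0],"jaw":40}
    - {"travel":[26.4,-24,23.4],"twist":[0,0,0],"jaw":40}
    - {"travel":[26.4,-24,23.4],"twist":[0,0,0],"jaw":40}
    - {"travel":[26.4,-24,23.4],"twist":[0,0,0],"jaw":40}
    - {"travel":[26.4,-24,23.4],"twist":[0,0,0],"jaw":40}
    - {"travel":[26.4,-24,23.4],"twist":[0,0,0],"jaw":40}
    - {"travel":[26.4,-24,23.4],"twist":[0,0,0],"jaw":40}
    - {"travel":[0,0,0],"twist":[0,0,0],"jaw":40}
    - {"travel":[0,0,0],"twist":[0,0,0],"jaw":40}

```text
time: 11.05
ee_pos: [0.3684, -0.1706, 0.1161]
ee_rot: [-3.138, -0.411, 3.044]
ft_force: [0.2, -0.2, -2.5]
opening: 0.0459
```

```bash
python3 - <<'E'
from h import *
Rl=Tg[0]; d=Tg[1]-pb
rel(np.array([.36,-.17,.0245])+d,Rl)
E
```

```text
pos [ 0.3684 -0.1706  0.1161] t 11.05 travel mm [-41.2   0.4  93.3]
twist [-0.002  0.008 -0.001]
```

Emit:
move_arm:
  rows:
    - {"travel":[-8.2,0.1,18.7],"twist":[0,0.004,0],"jaw":40}
    - {"travel":[-8.2,0.1,18.7],"twist":[0,0.004,0],"jaw":40}
    - {"travel":[-8.2,0.1,18.7],"twist":[0,0,0],"jaw":40}
    - {"travel":[-8.2,0.1,18.7],"twist":[0,0,0],"jaw":40}
    - {"travel":[-8.2,0,18.5],"twist":[0,0,0],"jaw":40}
    - {"travel":[0,0,0],"twist":[0,0,0],"jaw":40}
    - {"travel":[0,0,0],"twist":[0,0,0],"jaw":40}

```text
time: 11.75
ee_pos: [0.3693, -0.17, 0.0129]
ee_rot: [-3.14, -0.424, 3.047]
ft_force: [0.3, 0.1, -2.0]
opening: 0.0458
```

Emit:
move_arm:
  rows:
    - {"travel":[0,0,0],"twist":[0,0,0],"jaw":40}
    - {"travel":[0,0,0],"twist":[0,0,0],"jaw":60}
    - {"travel":[0,0,0],"twist":[0,0,0],"jaw":76}
    - {"travel":[0,0,0],"twist":[0,0,0],"jaw":76}
    - {"travel":[2.7,0,0.1],"twist":[0,0.143,0],"jaw":76}
    - {"travel":[2.7,0,0.1],"twist":[0,0.143,0],"jaw":76}
    - {"travel":[2.7,0,0.1],"twist":[0,0.143,0],"jaw":76}
    - {"travel":[0,0,0],"twist":[0,0,0],"jaw":76}
    - {"travel":[0,0,0],"twist":[0,0,0],"jaw":76}

```text
time: 12.65
ee_pos: [0.3604, -0.1692, 0.0142]
ee_rot: [3.141, -0.859, 3.048]
ft_force: [-0.2, 0.2, -0.2]
opening: 0.0762
```

```bash
python3 - <<'E'
from h import *
s,p,R=st(); z=R.as_matrix()[:,2]; print(p-.019*z, R.as_matrix().round(3), s["ft_force"],s["opening"])
S=snapshot("side"); u,v=proj(S,[.36,-.17,.04]).astype(int); print(u,v); v0=max(v-120,0)
cv2.imwrite("pics/side2.png",cv2.resize(cv2.convertScaleAbs(S["frame"][v0:v0+200,u-130:u+130,::-1],alpha=1.5),None,fx=2,fy=2))
E
```

```text
[ 0.37472274 -0.17057051  0.02658406] [[-0.65   0.094 -0.754]
 [ 0.061  0.996  0.072]
 [ 0.757  0.    -0.653]] [-0.15405498  0.22905359 -0.22142947] 0.07618407693777894
311 339
```

View pics/side2.png

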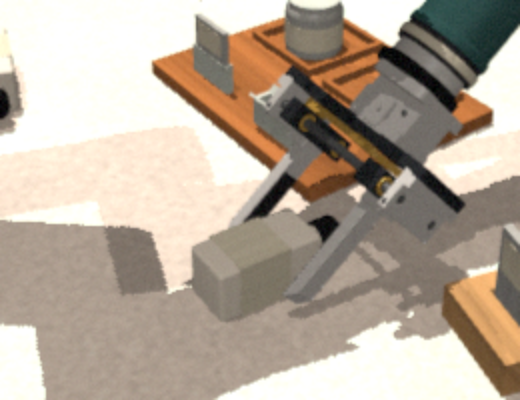

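The bottle lies flat between the open fingers, with the gripper clear of rack and lip. Closing now.

Emit:
move_arm:
  rows:
    - {"travel":[0,0,0],"twist":[0,0,0],"jaw":40}
    - {"travel":[0,0,0],"twist":[0,0,0],"jaw":40}
    - {"travel":[0,0,0],"twist":[0,0,0],"jaw":40}
    - {"travel":[0,0,0],"twist":[0,0,0],"jaw":40}
    - {"travel":[0,0,0],"twist":[0,0,0],"jaw":40}
    - {"travel":[0,0,0],"twist":[0,0,0],"jaw":40}

```text
time: 13.3
ee_pos: [0.3608, -0.1695, 0.0161]
ee_rot: [-3.14, -0.858, 3.046]
ft_force: [0.2, -0.5, 5.0]
opening: 0.0458
```

```bash
cat >> h.py <<'E'
import json,os
if os.path.exists("g.json"):
    g=json.load(open("g.json")); Tg=(Ro.from_euler('xyz',g["r"]),np.array(g["p"])); pb=np.array([.3605,-.170,.023])
    zb=np.array([np.cos(-.0955),np.sin(-.0955),0]); Rb=Ro.from_matrix(np.array([xb,np.cross(zb,xb),zb]).T)
E
python3 - <<'E'
from h import *
s=get_state(); json.dump(dict(p=list(s["ee_pos"]),r=list(s["ee_rot"])),open("g.json","w")); print(s["opening"],s["ee_pos"],s["ee_rot"])
E
python3 - <<'E'
from k import *
print(K.round(3))
q,Rt=bottle_target(np.array([.617,-.044,.067]),-.15); print(q,ik(q,Rt,[-.1,-.1,2,.1,.5,-1.8]))
a=q+[0,0,.13]; print(ik(a,Rt,[-.1,-.1,2,.1,.5,-1.8]), ik(a,Rt*Ro.from_rotvec([0,.8,0]),[-.1,-.1,2,.1,.5,-1.8]),ik(a,Rt*Ro.from_rotvec([0,1.57,0]),[-.1,.4,1,.1,2.2,-1.8]))
rel(a+[-.1,0,.02],Rt)
E
```

```text
0.04584548554283317 [ 0.36076508 -0.16945256  0.01613669] [-3.14024862 -0.85764488  3.04569417]
[ 0.     0.155  0.446  0.501  0.351 -0.1    0.056]
[ 0.62387146 -0.04446182  0.06721167] (array([-0.17, -0.09,  2.02,  0.02,  0.5 , -1.6 ]), np.float64(0.0))
(array([-0.17, -0.23,  1.86,  0.01,  0.8 , -1.59]), np.float64(0.0)) (array([-0.16,  0.33,  1.11, -0.  ,  1.79, -1.58]), np.float64(0.0)) (array([-0.16,  0.95,  0.37, -0.01,  2.62, -1.58]), np.float64(0.0546))
pos [ 0.3608 -0.1695  0.0161] t 13.3 travel mm [  53.7  139.7 -245.5]
twist [-0.005 -1.57   0.062]
```

Emit:
move_arm:
  rows:
    - {"travel":[15,0,-13],"twist":[0,0,0],"jaw":40}
    - {"travel":[33,0,-28],"twist":[0,0,0],"jaw":40}
    - {"travel":[33,0,-28],"twist":[0,0,0],"jaw":40}
    - {"travel":[33,0,-28],"twist":[0,0,0],"jaw":40}
    - {"travel":[0,0,0],"twist":[0,-0.13,0.005],"jaw":40}
    - {"travel":[0,0,0],"twist":[0,-0.13,0.005],"jaw":40}
    - {"travel":[0,0,0],"twist":[0,-0.13,0.005],"jaw":40}
    - {"travel":[0,0,0],"twist":[0,-0.13,0.005],"jaw":40}
    - {"travel":[0,0,0],"twist":[0,-0.13,0.005],"jaw":40}
    - {"travel":[0,0,0],"twist":[0,-0.13,0.005],"jaw":40}

```text
time: 14.3
ee_pos: [0.3597, -0.1691, 0.1646]
ee_rot: [-3.128, -0.072, 3.02]
ft_force: [-0.6, 0.0, -3.0]
opening: 0.046
```

```bash
python3 - <<'E'
from h import *
s,p,R=st(); print(s["opening"],np.round(s["joint_pos"],2))
q,Rt=bottle_target(np.array([.617,-.044,.067]),-.15)
rel(q+[-.06,0,.13],Rt)
E
```

```text
0.04604976173672033 [-0.54 -0.2   1.72 -0.04  1.67 -2.  ]
pos [ 0.3597 -0.1691  0.1646] t 14.3 travel mm [-184.7  147.8  -48.2]
twist [-0.003 -0.785  0.034]
```

Emit:
move_arm:
  rows:
    - {"travel":[-30.8,24.6,-8],"twist":[0,0,0],"jaw":40}
    - {"travel":[-30.8,24.6,-8],"twist":[0,0,0],"jaw":40}
    - {"travel":[-30.8,24.6,-8],"twist":[0,0,0],"jaw":40}
    - {"travel":[-30.8,24.6,-8],"twist":[0,0,0],"jaw":40}
    - {"travel":[-30.8,24.6,-8],"twist":[0,0,0],"jaw":40}
    - {"travel":[-30.8,24.6,-8],"twist":[0,0,0],"jaw":40}

```text
time: 14.9
ee_pos: [0.5646, -0.0438, 0.195]
ee_rot: [-3.128, -0.08, 3.02]
ft_force: [1.2, -0.0, -2.7]
opening: 0.0456
```

Emit:
move_arm:
  rows:
    - {"travel":[0,0,0],"twist":[0,-0.131,0.006],"jaw":40}
    - {"travel":[0,0,0],"twist":[0,-0.131,0.006],"jaw":40}
    - {"travel":[0,0,0],"twist":[0,-0.131,0.006],"jaw":40}
    - {"travel":[0,0,0],"twist":[0,-0.131,0.006],"jaw":40}
    - {"travel":[0,0,0],"twist":[0,-0.131,0.006],"jaw":40}
    - {"travel":[0,0,0],"twist":[0,-0.131,0.006],"jaw":40}
    - {"travel":[0,0,0],"twist":[0,0,0],"jaw":40}
    - {"travel":[0,0,0],"twist":[0,0,0],"jaw":40}

```text
time: 15.7
ee_pos: [0.5627, -0.0447, 0.1945]
ee_rot: [-3.138, 0.704, 2.99]
ft_force: [-0.1, 0.9, -1.3]
opening: 0.0458
```

```bash
python3 - <<'E'
from h import *
s,p,R=st(); print(s["opening"],np.round(s["joint_pos"],2))
q,Rt=bottle_target(np.array([.617,-.044,.067]),-.15)
rel(q+[0,0,.05],Rt)
E
```

```text
0.04580781188528226 [-0.19 -0.37  1.96  0.03  0.85 -1.62]
pos [ 0.5627 -0.0447  0.1945] t 15.7 travel mm [ 3.9  9.8 98. ]
twist [-0.004 -0.009 -0.001]
```

Emit:
move_arm:
  rows:
    - {"travel":[1,2.4,24.5],"twist":[0,-0.009,0],"jaw":40}
    - {"travel":[1,2.4,24.5],"twist":[0,0,0],"jaw":40}
    - {"travel":[1,2.5,24.5],"twist":[0,0,0],"jaw":40}
    - {"travel":[1,2.5,24.5],"twist":[0,0,0],"jaw":40}
    - {"travel":[0,0,0],"twist":[0,0,0],"jaw":40}
    - {"travel":[0,0,0],"twist":[0,0,0],"jaw":40}

```text
time: 16.3
ee_pos: [0.6281, -0.0452, 0.1212]
ee_rot: [-3.138, 0.718, 2.99]
ft_force: [0.7, -0.2, -2.6]
opening: 0.0462
```

```bash
python3 - <<'E'
from h import *
s,p,R=st(); print(s["opening"],np.round(s["joint_pos"],2),s["ft_force"])
q,Rt=bottle_target(np.array([.617,-.044,.067]),-.15)
rel(q,Rt)
B=(R*Tg[0].inv()*Rb); o=p-B.apply(Rb.inv().apply(Tg[1]-pb)); print("bottle est",o.round(4),"tilt",np.degrees(np.arccos(B.as_matrix()[2,2])).round(2))
S={n:snapshot(n) for n in("top","side")}
for n in S:
    f=np.ascontiguousarray(cv2.convertScaleAbs(S[n]["frame"][:,:,::-1],alpha=1.5))
    C=np.array([proj(S[n],B.apply(P)+o) for P in box(-.023,.023,-.023,.023,-.05,.042)])
    Y=Ro.from_euler('z',-.054).apply(box(-.043,.043,-.043,.043,0,.008))+[.617,-.044,.016]
    for c,col in((C,(0,255,0)),(np.array([proj(S[n],P) for P in Y]),(255,0,0))):
      for a,b in((0,2),(2,6),(6,4),(4,0),(1,3),(3,7),(7,5),(5,1),(0,1),(2,3),(4,5),(6,7)): cv2.line(f,tuple((c[a]*16).astype(int)),tuple((c[b]*16).astype(int)),col,1,cv2.LINE_AA,4)
    u,v=proj(S[n],o).astype(int); S[n]["c"]=cv2.resize(f[v-65:v+75,u-65:u+65],(400,430))
cv2.imwrite("pics/c3.png",np.hstack([S["top"]["c"],S["side"]["c"]]))
E
```

```text
0.04617542488342696 [-0.16 -0.15  1.95  0.01  0.62 -1.59] [ 0.69020304 -0.19273536 -2.62518434]
pos [ 0.6281 -0.0452  0.1212] t 16.3 travel mm [38.7  0.2 37.8]
twist [-0.004  0.005 -0.001]
bottle est [ 0.6213 -0.0447  0.1209] tilt 0.3
```

View pics/c3.png

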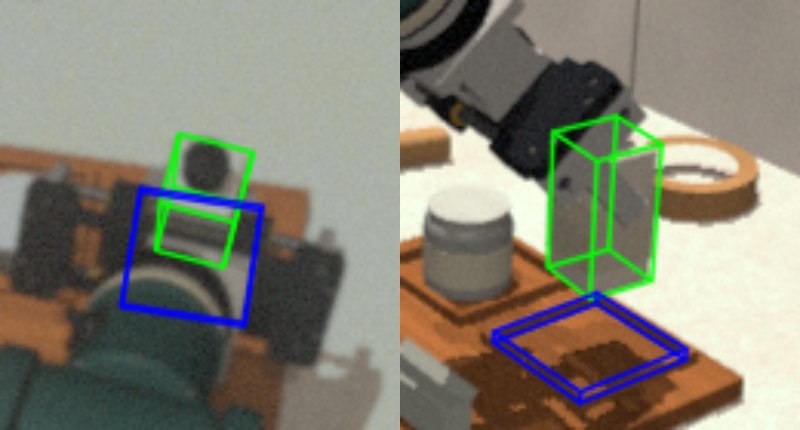

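Predicted bottle (green) and fence (blue) both match the picture. Lowering.

Emit:
move_arm:
  rows:
    - {"travel":[9.5,0,9.3],"twist":[0,0,0],"jaw":40}
    - {"travel":[9.5,0,9.3],"twist":[0,0.003,0],"jaw":40}
    - {"travel":[9.5,0,9.3],"twist":[0,0,0],"jaw":40}
    - {"travel":[9,0,8.5],"twist":[0,0,0],"jaw":40}
    - {"travel":[0,0,0],"twist":[0,0,0],"jaw":40}
    - {"travel":[0,0,0],"twist":[0,0,0],"jaw":40}
    - {"travel":[0,0,0],"twist":[0,0,0],"jaw":40}

```text
time: 17.1
ee_pos: [0.6217, -0.0443, 0.0682]
ee_rot: [-3.138, 0.715, 2.99]
ft_force: [0.7, 0.4, -2.9]
opening: 0.0462
```

```bash
python3 - <<'E'
from h import *
s,p,R=st(); print(s["opening"],s["ft_force"])
q,Rt=bottle_target(np.array([.617,-.044,.067]),-.15)
rel(q,Rt)
B=(R*Tg[0].inv()*Rb); o=p-B.apply(Rb.inv().apply(Tg[1]-pb)); print("bottle est",o.round(4),"tilt",np.degrees(np.arccos(B.as_matrix()[2,2])).round(2))
E
```

```text
0.04617296315761024 [ 0.71009942  0.37851903 -2.90003507]
pos [ 0.6217 -0.0443  0.0682] t 17.1 travel mm [-1.   0.1  2.1]
twist [-0.004  0.002 -0.001]
bottle est [ 0.6149 -0.0438  0.0679] tilt 0.16
```

Emit:
move_arm:
  rows:
    - {"travel":[1.1,0,1.2],"twist":[0,0,0],"jaw":40}
    - {"travel":[0,0,0],"twist":[0,0,0],"jaw":40}
    - {"travel":[0,0,0],"twist":[0,0,0],"jaw":50}
    - {"travel":[0,0,0],"twist":[0,0,0],"jaw":60}
    - {"travel":[0,0,0],"twist":[0,0,0],"jaw":70}
    - {"travel":[0,0,0],"twist":[0,0,0],"jaw":70}
    - {"travel":[0,0,0],"twist":[0,0,0],"jaw":70}

```text
time: 17.8
ee_pos: [0.6217, -0.0443, 0.0664]
ee_rot: [-3.138, 0.715, 2.99]
ft_force: [0.3, -0.6, -0.4]
opening: 0.0697
```

Emit:
move_arm:
  rows:
    - {"travel":[0,0,-8],"twist":[0,0,0],"jaw":70}
    - {"travel":[0,0,-15],"twist":[0,0,0],"jaw":70}
    - {"travel":[0,0,-25],"twist":[0,0,0],"jaw":70}
    - {"travel":[0,0,-30],"twist":[0,0,0],"jaw":70}
    - {"travel":[0,0,-30],"twist":[0,0,0],"jaw":70}
    - {"travel":[0,0,0],"twist":[0,0,0],"jaw":70}

```text
time: 18.4
ee_pos: [0.5524, -0.0331, 0.1532]
ee_rot: [-3.138, 0.724, 2.99]
ft_force: [1.0, -0.5, 0.7]
opening: 0.07
```

```bash
python3 - <<'E'
from h import *
s,p,R=st(); print(p,s["ft_force"],s["opening"],np.round(s["joint_pos"],2))
S=snapshot("side"); o=np.array([.615,-.0438,.066]); u,v=proj(S,o).astype(int)
L=regions_of("side","bottle"); print([(round(r["confidence"],2),np.round(r["xy"])) for r in L],(u,v))
U=[box(-.023,.023,-.023,.023,.016,.108),Ro.from_euler('y',-90,degrees=True).apply(cyl(.108,.136,.014,0))]
for r in L:
    if np.hypot(*(np.array(r["xy"])-[u,v]))<30: print(fit([(S,r["region"])],U,(.615,-.044,-.15)))
f=cv2.convertScaleAbs(S["frame"][v-110:v+120,u-150:u+150,::-1],alpha=1.5); cv2.imwrite("pics/side3.png",cv2.resize(f,None,fx=2,fy=2))
E
```

```text
[ 0.55242886 -0.03314802  0.15319191] [ 0.99913116 -0.45980416  0.69323703] 0.0699764070388829 [-0.17 -0.38  2.06  0.01  0.74 -1.59]
[(0.67, array([178., 255.])), (0.56, array([377., 245.]))] (np.int64(377), np.int64(242))
(array([ 0.6121, -0.0453, -0.4042]), np.float64(43.6))
```

View pics/side3.png

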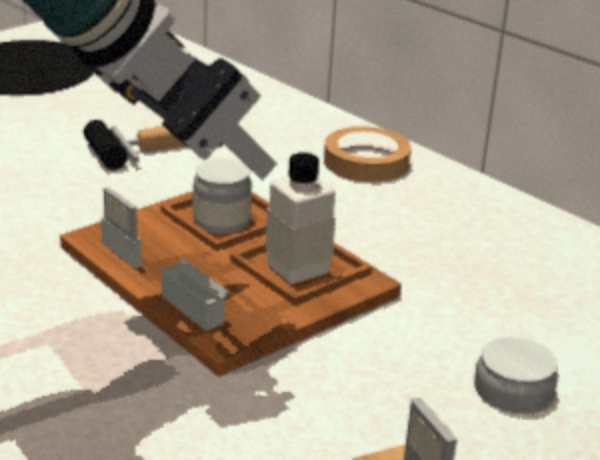

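Bottle stands upright in the bay (fit within about 5 mm of centre), released. Now I measure the holder precisely while it is unobstructed.

```bash
python3 - <<'E'
from h import *
S={n:snapshot(n) for n in("top","side")}; V=[];H=[];
for n,s in S.items():
    hsv=cv2.cvtColor(s["frame"],cv2.COLOR_RGB2HSV)
    hull=sil(s,place([box(-.055,.055,-.065,.065,0,.03)],.466,-.334,-.27))>.5
    m=((hsv[...,0]<22)&(hsv[...,1]>95)&hull).astype(np.uint8)
    hol=sil(s,place([box(-.006,.006,-.027,.027,.03,.094)],.466,-.334,-.27))>.5
    c,_=cv2.findContours(m,0,2); mm=np.zeros_like(m)
    if n=="top": cv2.drawContours(mm,[cv2.convexHull(max(c,key=cv2.contourArea))],-1,1,-1); print("block top",fit([(s,mm>0)],BLK,(.466,-.334,-.27)),m.sum())
    L=regions_of(n,"holder"); print(n,[(round(r["confidence"],2),np.round(r["xy"])) for r in L])
    L=[r for r in L if np.hypot(*(np.array(r["xy"])-proj(s,[.466,-.334,.06])))<20]
    for r in L[:1]: print("holder",n,fit([(s,r["region"])],HOL,(.466,-.334,-.27))); H.append((s,r["region"]))
print("both",fit(H,HOL,(.466,-.334,-.27)))
s,p,R=st(); rel([.466,-.334,.20],down(np.pi/2-.27))
E
```

```text
block top (array([ 0.4679, -0.3354, -0.3204]), np.float64(130.9)) 1000
top [(0.55, array([480., 277.]))]
holder top (array([ 0.4662, -0.3326, -0.2234]), np.float64(8.5))
side [(0.94, array([445., 360.]))]
holder side (array([ 0.4619, -0.3389, -0.3798]), np.float64(11.8))
both (array([ 0.4643, -0.3366, -0.3638]), np.float64(60.1))
pos [ 0.5512 -0.0332  0.1456] t 18.7 travel mm [  -6.2 -310.5  -65.4]
twist [0.595 0.534 1.608]
```

Emit:
move_arm:
  rows:
    - {"travel":[0,0,-30],"twist":[0,0,0],"jaw":50}
    - {"travel":[0,0,-30],"twist":[0,0,0],"jaw":50}
    - {"travel":[0,-30,0],"twist":[0,0.144,0],"jaw":50}
    - {"travel":[0,-30,0],"twist":[0,0.144,0],"jaw":50}
    - {"travel":[0,-30,0],"twist":[0,0.144,0],"jaw":50}
    - {"travel":[0,-30,0],"twist":[0,0.144,0],"jaw":50}
    - {"travel":[0,-30,0],"twist":[0,0.144,0],"jaw":50}
    - {"travel":[0,-30,0],"twist":[0,0,0.14],"jaw":50}
    - {"travel":[0,-30,0],"twist":[0,0,0.14],"jaw":50}
    - {"travel":[0,-30,0],"twist":[0,0,0.14],"jaw":50}

```text
time: 19.7
ee_pos: [0.4641, -0.2624, 0.1908]
ee_rot: [-3.137, -0.008, 2.562]
ft_force: [-0.6, 0.9, 1.0]
opening: 0.0499
```

Emit:
move_arm:
  rows:
    - {"travel":[0,0,0],"twist":[0,0,0.14],"jaw":50}
    - {"travel":[0,0,0],"twist":[0,0,0.14],"jaw":50}
    - {"travel":[0,0,0],"twist":[0,0,0.14],"jaw":50}
    - {"travel":[0,0,0],"twist":[0,0,0.14],"jaw":50}
    - {"travel":[0,0,0],"twist":[0,0,0.14],"jaw":50}
    - {"travel":[0,0,0],"twist":[0,0,0.14],"jaw":50}
    - {"travel":[0,0,0],"twist":[0,0,0.14],"jaw":50}
    - {"travel":[0,0,0],"twist":[0,0,0.14],"jaw":50}
    - {"travel":[0,0,0],"twist":[0,0,0.14],"jaw":50}
    - {"travel":[0,0,0],"twist":[0,0,0],"jaw":50}

```text
time: 20.7
ee_pos: [0.4639, -0.261, 0.1919]
ee_rot: [-3.134, 0.002, 1.308]
ft_force: [-0.4, -0.4, -0.1]
opening: 0.0501
```

```bash
python3 - <<'E'
from h import *
s,p,R=st(); print(np.round(s["joint_pos"],2)); rel([.465,-.335,.16],down(np.pi/2-.31))
E
```

```text
[-0.62  0.06  1.43 -0.    1.66 -0.35]
pos [ 0.4639 -0.261   0.1919] t 20.7 travel mm [-71.1  20.6  31.9]
twist [-0.007  0.003  0.047]
```

Emit:
move_arm:
  rows:
    - {"travel":[-35.6,10.3,16],"twist":[-0.007,0.003,0.047],"jaw":50}
    - {"travel":[-35.6,10.3,16],"twist":[0,0,0],"jaw":50}
    - {"travel":[0,0,15],"twist":[0,0,0],"jaw":50}
    - {"travel":[0,0,15],"twist":[0,0,0],"jaw":50}
    - {"travel":[0,0,10],"twist":[0,0,0],"jaw":50}
    - {"travel":[0,0,0],"twist":[0,0,0],"jaw":50}

```text
time: 21.3
ee_pos: [0.4627, -0.3332, 0.1194]
ee_rot: [-3.14, -0.002, 1.262]
ft_force: [0.0, 0.5, 0.2]
opening: 0.05
```

```bash
python3 - <<'E'
from h import *
rel([.465,-.335,.052],down(np.pi/2-.31))
s,p,R=st(); S=snapshot("side"); u,v=proj(S,[.465,-.335,.09]).astype(int)
f=np.ascontiguousarray(cv2.convertScaleAbs(S["frame"][:,:,::-1],alpha=1.5))
cv2.drawMarker(f,tuple(proj(S,p).astype(int)),(0,0,255),0,6,1)
cv2.imwrite("pics/side4.png",cv2.resize(f[v-70:v+90,u-100:u+100],None,fx=3,fy=3))
E
```

```text
pos [ 0.4627 -0.3332  0.1194] t 21.3 travel mm [-1.2  2.8 67.4]
twist [-0.002 -0.002  0.002]
```

View pics/side4.png

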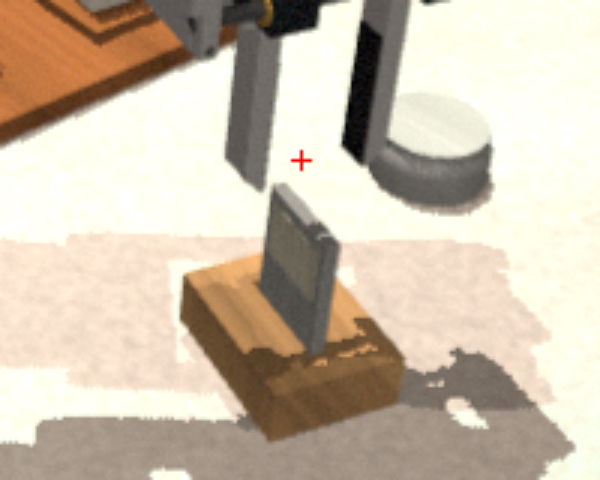

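Fingers (tips ~(247,180) and (360,155) in the crop) straddle the holder top (303,213) with a good margin. Descend and close gently.

Emit:
move_arm:
  rows:
    - {"travel":[-1.2,2.8,14],"twist":[0,0,0],"jaw":50}
    - {"travel":[0,0,18],"twist":[0,0,0],"jaw":50}
    - {"travel":[0,0,18],"twist":[0,0,0],"jaw":50}
    - {"travel":[0,0,17],"twist":[0,0,0],"jaw":50}
    - {"travel":[0,0,0],"twist":[0,0,0],"jaw":30}
    - {"travel":[0,0,0],"twist":[0,0,0],"jaw":20}
    - {"travel":[0,0,0],"twist":[0,0,0],"jaw":15}
    - {"travel":[0,0,0],"twist":[0,0,0],"jaw":4}
    - {"travel":[0,0,0],"twist":[0,0,0],"jaw":4}
    - {"travel":[0,0,0],"twist":[0,0,0],"jaw":4}
  newtons: 10

```text
time: 22.35
ee_pos: [0.4662, -0.3374, 0.0555]
ee_rot: [3.138, 0.001, 1.26]
ft_force: [-0.0, -0.4, 1.5]
opening: 0.0079
```

Emit:
move_arm:
  rows:
    - {"travel":[0,0,0],"twist":[0,0,0],"jaw":4}
    - {"travel":[0,0,0],"twist":[0,0,0],"jaw":4}
    - {"travel":[0,0,0],"twist":[0,0,0],"jaw":4}
    - {"travel":[0,0,0],"twist":[0,0,0],"jaw":4}

```text
time: 22.75
ee_pos: [0.4662, -0.3374, 0.0555]
ee_rot: [3.138, 0.001, 1.26]
ft_force: [0.4, 0.1, 4.2]
opening: 0.0074
```

```bash
python3 - <<'E'
from h import *
P=[]
for i in range(6): P.append(st()[1]); snapshot("top")
print(np.array(P).round(4), get_state()["opening"])
E
```

```text
[[ 0.4662 -0.3374  0.0555]
 [ 0.4662 -0.3374  0.0555]
 [ 0.4662 -0.3374  0.0555]
 [ 0.4663 -0.3374  0.0555]
 [ 0.4662 -0.3374  0.0555]
 [ 0.4662 -0.3374  0.0555]] 0.007966529064010063
```

Emit:
move_arm:
  rows:
    - {"travel":[0,0,0],"twist":[0,0,0],"jaw":4}
    - {"travel":[0,0,0],"twist":[0,0,0],"jaw":4}
    - {"travel":[0,0,-10],"twist":[0,0,0],"jaw":4}
    - {"travel":[0,0,-15],"twist":[0,0,0],"jaw":4}
    - {"travel":[0,0,-25],"twist":[0,0,0],"jaw":4}
    - {"travel":[0,0,-35],"twist":[0,0,0],"jaw":4}
    - {"travel":[0,0,-35],"twist":[0,0,0],"jaw":4}
    - {"travel":[0,0,0],"twist":[0,0,0],"jaw":4}
  newtons: 50

```text
time: 23.85
ee_pos: [0.4679, -0.339, 0.1822]
ee_rot: [3.128, 0.005, 1.26]
ft_force: [-0.2, -0.3, 0.5]
opening: 0.0074
```

```bash
python3 - <<'E'
from k import *
s,p,R=st(); print(s["opening"],s["ft_force"],p,s["ee_rot"])
S=snapshot("side"); L=regions_of("side","holder"); T=snapshot("top")
print([(round(r["confidence"],2),np.round(r["xy"])) for r in L])
# fit holder pose in hand: visible silhouette bottom edge; project expected holder
Rt=down(np.pi/2-.054)
rel([.4885,-.0365,.15],Rt); print(ik(np.array([.4885,-.0365,.06]),Rt,[-.2,.3,1.7,0,1.5,0]))
yaw=s["ee_rot"][2]-np.pi/2; b=np.array([p[0],p[1],p[2]-.0455])
f=np.ascontiguousarray(cv2.convertScaleAbs(S["frame"][:,:,::-1],alpha=1.5))
c=np.array([proj(S,X) for X in Ro.from_euler('z',yaw).apply(box(-.004,.004,-.025,.025,0,.084))+b])
for i,j in((0,2),(2,6),(6,4),(4,0),(1,3),(3,7),(7,5),(5,1),(0,1),(2,3),(4,5),(6,7)): cv2.line(f,tuple((c[i]*16).astype(int)),tuple((c[j]*16).astype(int)),(0,255,0),1,cv2.LINE_AA,4)
u,v=proj(S,b+[0,0,.04]).astype(int)
cv2.imwrite("pics/side5.png",cv2.resize(f[v-60:v+60,u-80:u+80],None,fx=5,fy=5,interpolation=cv2.INTER_CUBIC))
E
```

```text
0.007380751466191953 [-0.16681172 -0.33063639  0.45157837] [ 0.46792142 -0.33896821  0.18216712] [3.12844644 0.00524292 1.26042474]
[(0.9, array([458., 302.]))]
pos [ 0.4653 -0.3367  0.1743] t 24.0 travel mm [292.9 -69.6  24.2]
twist [ 0.001  0.    -0.256]
(array([-0.19,  0.04,  1.74, -0.  ,  1.36, -0.14]), np.float64(0.0))
```

View pics/side5.png

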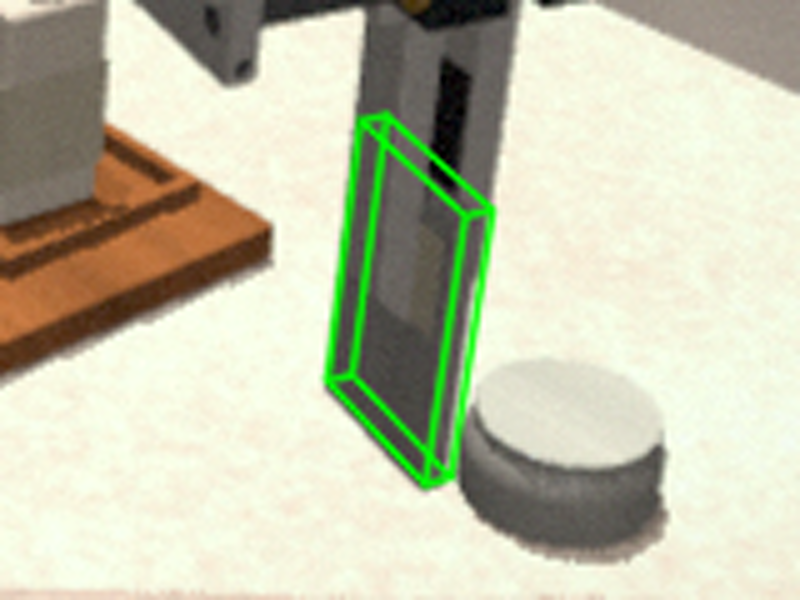

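Holder is held squarely (green prediction matches; plate sits perhaps 2 mm toward -y). Moving above the slot.

Emit:
move_arm:
  rows:
    - {"travel":[36.6,-8.7,0],"twist":[0,0,0],"jaw":4}
    - {"travel":[36.6,-8.7,0],"twist":[0,0,0],"jaw":4}
    - {"travel":[36.6,-8.7,0],"twist":[0,0,0],"jaw":4}
    - {"travel":[36.6,-8.7,0],"twist":[0,0,0],"jaw":4}
    - {"travel":[36.6,-8.7,0],"twist":[0,0,0],"jaw":4}
    - {"travel":[36.6,-8.7,0],"twist":[0,0,0],"jaw":4}
    - {"travel":[36.6,-8.7,0],"twist":[0,0,0],"jaw":4}
    - {"travel":[36.7,-8.7,0],"twist":[0,0,0],"jaw":4}
    - {"travel":[0,0,10],"twist":[0,0,-0.128],"jaw":4}
    - {"travel":[0,0,10],"twist":[0,0,-0.128],"jaw":4}

```text
time: 25.0
ee_pos: [0.4877, -0.0352, 0.1523]
ee_rot: [-3.14, 0.001, 1.525]
ft_force: [-0.3, 0.4, -1.3]
opening: 0.0076
```

Emit:
move_arm:
  rows:
    - {"travel":[0,0,0],"twist":[0,0,0],"jaw":4}
    - {"travel":[0,0,0],"twist":[0,0,0],"jaw":4}
    - {"travel":[0,0,0],"twist":[0,0,0],"jaw":4}
    - {"travel":[0,0,0],"twist":[0,0,0],"jaw":4}

```text
time: 25.4
ee_pos: [0.489, -0.0372, 0.1548]
ee_rot: [3.139, 0.001, 1.515]
ft_force: [0.5, -0.2, -0.5]
opening: 0.0076
```

```bash
python3 - <<'E'
from h import *
s,p,R=st(); print(s["ee_rot"],s["ft_force"]); rel([.4885,-.0350,.115],down(np.pi/2-.054))
E
```

```text
[3.13918154e+00 9.34436779e-04 1.51475494e+00] [ 0.52322366 -0.16990268 -0.46832965]
pos [ 0.489  -0.0372  0.1548] t 25.4 travel mm [ 2.2 -0.7 39.8]
twist [ 0.002  0.001 -0.002]
```

Emit:
move_arm:
  rows:
    - {"travel":[1.1,-0.3,15],"twist":[0,0,0],"jaw":4}
    - {"travel":[1.1,-0.4,15],"twist":[0,0,0],"jaw":4}
    - {"travel":[0,0,10],"twist":[0,0,0],"jaw":4}
    - {"travel":[0,0,4],"twist":[0,0,0],"jaw":4}
    - {"travel":[0,0,0],"twist":[0,0,0],"jaw":4}
    - {"travel":[0,0,0],"twist":[0,0,0],"jaw":4}
    - {"travel":[0,0,0],"twist":[0,0,0],"jaw":4}

```text
time: 26.1
ee_pos: [0.489, -0.0347, 0.1114]
ee_rot: [3.138, 0.001, 1.516]
ft_force: [0.7, -0.3, -0.1]
opening: 0.0076
```

```bash
python3 - <<'E'
from h import *
s,p,R=st(); print(p,s["ee_rot"],s["ft_force"])
S=snapshot("side"); f=np.ascontiguousarray(cv2.convertScaleAbs(S["frame"][:,:,::-1],alpha=1.6))
k=6; sl=np.array([.4885,-.0365,.05]); u,v=proj(S,sl).astype(int); u0,v0=u-60,v-60
f=cv2.resize(f[v0:v0+95,u0:u0+125],None,fx=k,fy=k,interpolation=cv2.INTER_CUBIC)
q=lambda X:tuple(((proj(S,X)-[u0,v0]+.5)*k).astype(int))
Rz=Ro.from_euler('z',-.054)
m=Rz.apply(np.array([[-.0125,-.035,0],[-.0125,.035,0],[.0125,.035,0],[.0125,-.035,0]]))+sl
b=Rz.apply(np.array([[-.004,-.025,-.0455],[-.004,.025,-.0455],[.004,.025,-.0455],[.004,-.025,-.0455]]))+p
for c,col in((m,(255,0,0)),(b,(0,255,0))):
    for i in range(4): cv2.line(f,q(c[i]),q(c[(i+1)%4]),col,1,cv2.LINE_AA)
cv2.imwrite("pics/side6.png",f)
E
```

```text
[ 0.48898801 -0.03474998  0.11140346] [3.13791992e+00 1.06846535e-03 1.51635160e+00] [ 0.69164527 -0.29518651 -0.14347653]
```

View pics/side6.png

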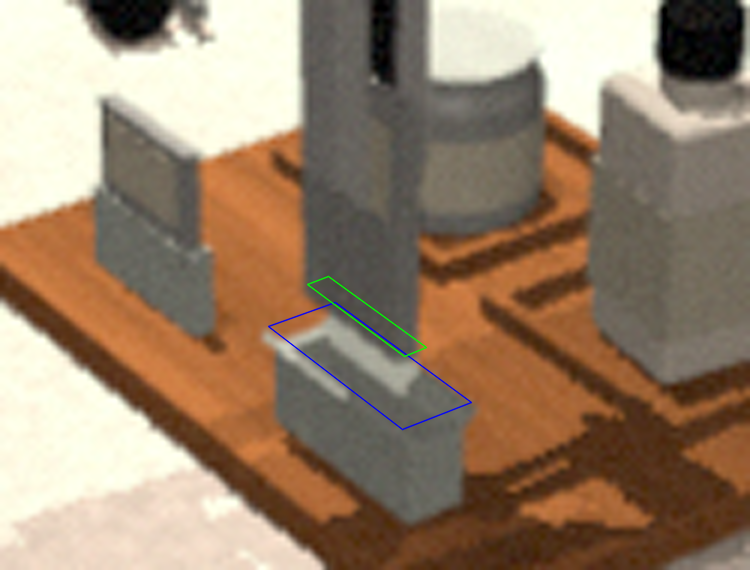

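Holder bottom edge ((308,288)–(405,358) in the crop) is aligned over the slot mouth, perhaps 2 mm toward +y; I shift by -2 mm and go down in steps, watching force. The bottle, can and fixed label are untouched.

Emit:
move_arm:
  rows:
    - {"travel":[-2,0,5],"twist":[0,0,0],"jaw":4}
    - {"travel":[0,0,5],"twist":[0,0,0],"jaw":4}
    - {"travel":[0,0,5],"twist":[0,0,0],"jaw":4}
    - {"travel":[0,0,5],"twist":[0,0,0],"jaw":4}
    - {"travel":[0,0,3],"twist":[0,0,0],"jaw":4}
    - {"travel":[0,0,0],"twist":[0,0,0],"jaw":4}
    - {"travel":[0,0,0],"twist":[0,0,0],"jaw":4}

```text
time: 26.85
ee_pos: [0.4884, -0.0366, 0.0874]
ee_rot: [3.14, 0.001, 1.517]
ft_force: [-0.0, -0.1, -0.6]
opening: 0.0078
```

Emit:
move_arm:
  rows:
    - {"travel":[0,0,3],"twist":[0,0,0],"jaw":4}
    - {"travel":[0,0,3],"twist":[0,0,0],"jaw":4}
    - {"travel":[0,0,2],"twist":[0,0,0],"jaw":4}
    - {"travel":[0,0,0],"twist":[0,0,0],"jaw":4}
    - {"travel":[0,0,0],"twist":[0,0,0],"jaw":4}

```text
time: 27.35
ee_pos: [0.4884, -0.0366, 0.0794]
ee_rot: [3.14, 0.001, 1.516]
ft_force: [0.5, -0.2, -0.7]
opening: 0.0079
```

No contact with the bottom 16 mm below the mouth, so it is cleanly inside the slot. Continuing onto the clip.

Emit:
move_arm:
  rows:
    - {"travel":[0,0,3],"twist":[0,0,0],"jaw":4}
    - {"travel":[0,0,3],"twist":[0,0,0],"jaw":4}
    - {"travel":[0,0,2],"twist":[0,0,0],"jaw":4}
    - {"travel":[0,0,2],"twist":[0,0,0],"jaw":4}
    - {"travel":[0,0,0],"twist":[0,0,0],"jaw":4}
    - {"travel":[0,0,0],"twist":[0,0,0],"jaw":4}
  newtons: 60

```text
time: 27.95
ee_pos: [0.4884, -0.0367, 0.07]
ee_rot: [3.139, 0.001, 1.516]
ft_force: [-1.4, 0.8, 5.3]
opening: 0.0077
```

Emit:
move_arm:
  rows:
    - {"travel":[0,0,2],"twist":[0,0,0],"jaw":4}
    - {"travel":[0,0,2],"twist":[0,0,0],"jaw":4}
    - {"travel":[0,0,0],"twist":[0,0,0],"jaw":4}
    - {"travel":[0,0,0],"twist":[0,0,0],"jaw":4}
    - {"travel":[0,0,0],"twist":[0,0,0],"jaw":4}

```text
time: 28.45
ee_pos: [0.4885, -0.0367, 0.0663]
ee_rot: [3.139, 0.001, 1.516]
ft_force: [-1.9, 0.4, 5.7]
opening: 0.0074
```

Emit:
move_arm:
  rows:
    - {"travel":[0,0,1],"twist":[0,0,0],"jaw":4}
    - {"travel":[0,0,1],"twist":[0,0,0],"jaw":4}
    - {"travel":[0,0,0],"twist":[0,0,0],"jaw":4}
    - {"travel":[0,0,0],"twist":[0,0,0],"jaw":4}

```text
time: 28.85
ee_pos: [0.4885, -0.0367, 0.0654]
ee_rot: [3.139, 0.001, 1.517]
ft_force: [-3.6, 1.2, 11.6]
opening: 0.0078
```

Emit:
move_arm:
  rows:
    - {"travel":[0,0,1],"twist":[0,0,0],"jaw":4}
    - {"travel":[0,0,0],"twist":[0,0,0],"jaw":4}
    - {"travel":[0,0,0],"twist":[0,0,0],"jaw":4}

```text
time: 29.15
ee_pos: [0.4885, -0.0367, 0.0654]
ee_rot: [3.139, 0.001, 1.517]
ft_force: [-5.7, 0.3, 15.6]
opening: 0.0077
```

Emit:
move_arm:
  rows:
    - {"travel":[0,0,1],"twist":[0,0,0],"jaw":4}
    - {"travel":[0,0,0],"twist":[0,0,0],"jaw":4}
    - {"travel":[0,0,0],"twist":[0,0,0],"jaw":4}

```text
time: 29.45
ee_pos: [0.4886, -0.0367, 0.0653]
ee_rot: [3.138, 0.001, 1.517]
ft_force: [-6.3, 1.3, 20.0]
opening: 0.0074
```

The holder stopped at TCP z 0.0654, so its bottom is at 0.0179 (0.0555-0.008 = 47.5 mm below the TCP from the grasp): exactly the 32 mm home depth, with force rising stiffly beyond the clip's 8 N. Final check, holding still.

Emit:
move_arm:
  rows:
    - {"travel":[0,0,0],"twist":[0,0,0],"jaw":4}
    - {"travel":[0,0,0],"twist":[0,0,0],"jaw":4}
    - {"travel":[0,0,0],"twist":[0,0,0],"jaw":4}
    - {"travel":[0,0,0],"twist":[0,0,0],"jaw":4}
    - {"travel":[0,0,0],"twist":[0,0,0],"jaw":4}
    - {"travel":[0,0,0],"twist":[0,0,0],"jaw":4}

```text
time: 30.05
ee_pos: [0.4886, -0.0367, 0.0654]
ee_rot: [3.138, 0.001, 1.517]
ft_force: [-6.7, 1.3, 19.8]
opening: 0.0077
```

```bash
python3 - <<'E'
from h import *
s,p,R=st(); print(p,s["ft_force"],s["opening"])
S=snapshot("side"); f=cv2.convertScaleAbs(S["frame"][:,:,::-1],alpha=1.6)
U=[box(-.023,.023,-.023,.023,.016,.108),Ro.from_euler('y',-90,degrees=True).apply(cyl(.108,.136,.014,0))]
for r in regions_of("side","bottle"):
    if np.hypot(*(np.array(r["xy"])-[377,243]))<25: print(r["confidence"],fit([(S,r["region"])],U,(.615,-.044,-.15)))
cv2.imwrite("pics/side7.png",cv2.resize(f[140:340,240:500],None,fx=3,fy=3))
E
```

```text
[ 0.48859835 -0.03671816  0.06535868] [-6.7066572   1.31099091 19.80321078] 0.007660170054657576
0.76 (array([ 0.6107, -0.0477, -0.4183]), np.float64(63.4))
```

View pics/side7.png

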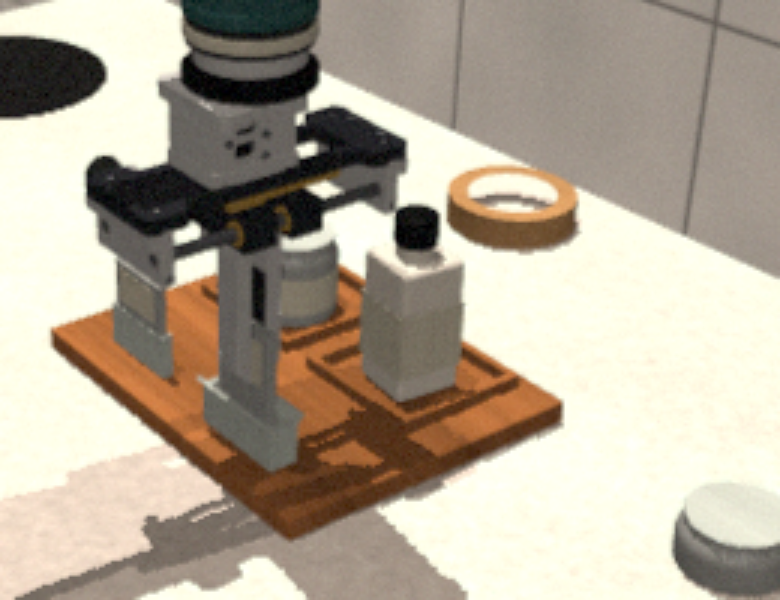

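The picture shows the holder seated in the slot at (250,410) with the gripper on it. The bottle stands upright and untouched in the bay at (412,310), and the can and tin are in place. Handing in.

```bash
python3 -c "
from rig import *
print(job_done())"
```

```text
the job is handed in; nothing more can be done
None
```

I stood the leftmost bottle upright in the empty bay and let go. I then pulled the label holder from its block, pushed it down into the slot, and handed the job in at about 30 s, still holding it pressed down.

**Bottle:** My first grasp was not tilted enough to lower the bottle within the joint limits, and joint 2 reached its lower limit at one point. I laid the bottle on free table to the right and regrasped it steeper. The final picture shows it upright and untouched. The side-camera fit puts it about 7 mm from the bay centre, while the arm's own reckoning says about 2 mm; both are inside the 30 mm limit.

**Holder:** By the arm's readings its bottom edge is about 32 mm below the slot mouth, which is the home depth. Travel stopped there with a steady 20 N push, well above the clip's 8 N. I did not measure the clip itself. About 7 N of sideways force remains.

**Bystanders:** The can and the tin look undisturbed in the last picture. I did not re-check the ink roller at the end, but the arm never worked near it.

**Disagreement:** The top and side cameras differed by about 5 mm and 0.1 rad on the holder's starting pose. I used values in between, and the grasp and insertion met no side contact.

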